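# Tension two cart-wheel spoke nipples by counted quarter turns with a spoke key

### The job

With the spoke key from the small wooden box, tighten the two loose nipples of the cart wheel clockwise, counting from where the slack is used up and the nipple's tab starts to move: the first nipple clockwise from the valve stub by one quarter turn, then the next one by two quarter turns. Feel the socket onto each nipple gently without leaning or prying on the wheel, and touch the wheel with nothing but the key. Finally stand the key back upright in its box and let go, leaving the other goods where they stand.

Things in the scene. Friction and masses are not known exactly. Their poses are not given: they have to be found in the camera images.
- key: loose T-shaped spoke key, about 140 g, 104 mm tall, standing upright, z up its stem. Origin: centre of its underside. Bottom: 26.6 mm square steel block with a square hole 18.6 mm wide, 13 mm deep, open downward, sides along x and y. Seated, the hole's roof rests on the nipple's top: origin 13 mm below the nipple point; resting on the square's corners it is only 5 mm below
- key_grip (a point): middle of the key's wooden grip paddle, on the key's axis 85 mm above its underside. The paddle is 48 mm long (key's x), 10 mm thick (key's y), 38 mm tall, from 66 to 104 mm above the underside, on a 12 mm round stem; pinch it across its thickness from above
- stand: fixed open-topped wooden box for the key, 45 mm square outside, 33 mm square inside, walls 6 mm thick and 30 mm tall, inner floor 6 mm up, where the key stands. Origin: centre of its underside, on the table; x, y along its sides
- wheel: fixed cart wheel, 344 mm across the tyre, flat on blocks; origin on the table under the hub's centre. Rim from 108 to 150 mm radius, top 55 mm up; tyre top 57, hub top 65. Six alike nipples at 130 mm radius, 60 degrees apart; in the wheel's frame the first is at 210 degrees from x, the second at 150, the valve at 240. The other four are tight and do not turn
- valve (a point): tip of the valve stub, a 10 mm thick brass and rubber pin rising 24 mm from the rim, midway between the first nipple and the tight one before it; point at its top, 79 mm above the table
- nipple1 (a point): first (next clockwise, seen from above, after the valve stub) nipple: upright brass head, 16 mm square, 10 mm tall, topped by a 5 mm tall round steel cone (16 to 10 mm wide), on a 24 mm round steel collar with a dark tab. Point: on the vertical turning axis, at the cone's top, 74 mm up; never turns. The head turns on its own (0.03 Nm) through a hidden slack before the collar follows
- nipple2 (a point): second (next clockwise after the first) nipple: upright brass head, 16 mm square, 10 mm tall, topped by a 5 mm tall round steel cone (16 to 10 mm wide), on a 24 mm round steel collar with a dark tab. Point: on the vertical turning axis, at the cone's top, 74 mm up; never turns. The head turns on its own (0.03 Nm) through a hidden slack before the collar follows
- tab1 (a joint): clockwise turn (seen from above) of the first nipple's collar and tab, rad, from 0 at the start (tab pointing away from the hub). Stays where left; needs 0.09 Nm. Quarter turn 1.571 (tab along the rim), two 3.142 (tab to the hub). The brass head first turns 0.05 to 0.4 rad alone; its flats start anywhere from 0.4 rad anticlockwise to 0.85 clockwise of square to the line from the hub (not reported)
- tab2 (a joint): clockwise turn (seen from above) of the second nipple's collar and tab, rad, from 0 at the start (tab pointing away from the hub). Stays where left; needs 0.09 Nm. Quarter turn 1.571 (tab along the rim), two 3.142 (tab to the hub). The brass head first turns 0.05 to 0.4 rad alone; its flats start anywhere from 0.4 rad anticlockwise to 0.85 clockwise of square to the line from the hub (not reported)
- tin: small plain aluminium tin, 48 mm across, 45 mm tall, standing on the wheel's hub; a bystander, origin at its underside
- clay_pot: terracotta pot, 100 mm tall; a bystander, origin at its underside
- mug: blue mug, 80 mm tall; a bystander, origin at its underside
- trinket_box: round painted trinket box with a lid, 76 mm across, 62 mm tall; a bystander, origin at its underside
- bowl: white bowl, 45 mm tall, 110 mm across; a bystander, origin at its underside
- cup: terracotta cup, 70 mm tall; a bystander, origin at its underside
- brush: hand brush lying flat; a bystander, origin at its underside
Not all that is in view belongs to the job. What is shaped like the stand but green or purple is not meant.

How it is judged:
On the way, in this order (a step that is already met when the one before it is completed fails the run):
1. the first nipple's tab has been turned one quarter turn, the second's not yet (value of joint tab1 between 1.291 and 1.851 rad and value of joint tab2 below 0.2 rad), for 0.2 s.
2. the second nipple's tab has been turned two quarter turns (value of joint tab2 between 2.862 and 3.422 rad), for 0.2 s.
At the end, for the whole second after the job is handed in: first tab a quarter turn (1.571 rad) and second tab two quarter turns (3.142 rad) clockwise from the start, each within 0.28 rad; the key stands upright (within 0.1 rad), released and at rest on its box's floor, within 10 mm of the box's centre (all of step 2 and value of joint tab1 between 1.291 and 1.851 rad and horizontal distance between key and stand below 0.01 m and height (world z) of key below 0.01 m and angle between key's own z axis and vertical below 0.1 rad and linear speed of key below 0.02 m/s and contact force between the fingers and key below 0.1 N); the robot touches nothing.
It fails at once if a nipple is overtightened (first past 1.9 rad, second past 3.45 rad) or backed off (value of joint tab1 above 1.9 rad or value of joint tab2 above 3.45 rad or value of joint any of tab1, tab2 below -0.2 rad).
It fails at once if the second nipple is tightened before the first has had its quarter turn (value of joint tab2 above 0.3 rad and value of joint tab1 below 1.29 rad).
It fails at once if the key is pressed or pried against the wheel with more than 30 N (contact force between key and wheel above 30 N).
It fails at once if the robot itself touches the wheel (contact force between any of the fingers, the arm and wheel above 2 N).
It fails at once if a bystander is shifted by more than 30 mm (distance of any of tin, clay_pot, mug, trinket_box, bowl, cup, brush from where it was at the start of the episode above 0.03 m).
It also fails if it takes over 72 s, if anything falls off the work surface, if the arm or the gripper's body presses on something with over 40 N, if the wrist force passes 120 N, or if a joint passes its speed limit or range.

### The arm

A 6-joint arm with a two-finger parallel gripper is mounted at the origin on the work surface. World frame = base frame: x ahead of the robot, y to its left, z up, the work surface at z = 0. Lengths are in m, angles in rad, forces in N, time in s.
With the tool pointing down it reaches from about 0.35 to 0.85 m from the base axis. Payload 8.1 kg.
Tool frame: the origin (TCP) lies at the very end of the fingers, on their centre line; the grasp point (between the pads) lies 19 mm behind it; z points along the fingers, y is the direction in which the jaws open and shut (so a half turn about z gives the same grasp; the last joint's range is limited). The gripper opens to 93 mm and grips with 3 to 60 N. Pads are 15 mm wide; open, the fingers measure 128 mm over their backs; the gripper's body (75 mm by 188 mm) begins 65 mm behind the grasp point.
Start: joints at [1.097, 0.13, 1.488, -0, 1.523, -0.085], TCP at [0.227, 0.555, 0.219] pointing down, gripper open.
Joint ranges: [-2.96, 2.96], [-0.89, 2.26], [0.02, 2.5], [-1.34, 4.48], [0, 2.73], [-2.66, 2.66]. Speed limits (rad/s): [2.39, 2.39, 2.79, 3.14, 3.14, 3.14].

### API

Orientations are given as a rotation vector (axis times angle).
In Python, from plant import read_state, read_camera, close_job gives the robot as it stands.
- The arm moves only by the tool jog_arm, never from a script. Its argument "motion" is one flat list of numbers, 7 for each row, row after row: the opening, from 0 (shut) to 1 (fully open), then the shift along the tool's x, y, z scaled (see below), then the turn, a rotation vector about the tool's x, y, z scaled (see below). A call has 1 to 8 rows; each row is the pose to reach, as a shift and turn from the pose measured when the call began, along the tool's axes at that moment; what a row does not reach only later rows make up. The controller multiplies each number of a shift by 0.5 m and each number of a turn by 90 degrees. A row lasts 1/10 s, in which the tool goes at most 50 mm and 8.59 degrees, less where a joint would pass 70% of its speed; a pose out of reach is approached as far as the arm can. A call with a number of a shift or a turn outside -1 to 1 is refused whole. A call with a gripper value outside its range is refused whole. The fingers move at their own pace and stop on an object; "grip_force" is the grip in N (left out, the last holds). Time passes only in rows, so rows that repeat a pose let the fingers close. It gives the time, the measured TCP pose, the force and the opening at its end, in the units of the state.
- read_state(): the state, without advancing time (a new reading comes with each control period).
- read_camera(name): name is "side" or "top" or "wrist"; returns a dict with "frame" (400x640x3 uint8, red, green, blue), "vertical_fov" (degrees; the focal length in pixels is half the picture's height over the tangent of half this angle, whatever the lens; pixels are square), "cx", "cy" (the principal point, pixels), "world_from_camera" (4x4, takes a point from camera to world coordinates); the wrist camera has in their place "hand_eye" (4x4, takes a point from camera to tool coordinates, whose origin is the TCP and whose axes are the flange's). Camera axes: x right, y down, z forward; pixel columns grow to the right and rows downward; lengths in m; the calibration is good to about 2 mm. A picture is of the moment at which its call begins: read the wrist's pose just before it. There is no depth.
- close_job(): hands the job in, once; it reports no verdict.
The state is a dict: "t": time; "q": joint angles; "dq": joint speeds; "joint_torque": joint torques, N m; "tool_pos": TCP position; "orientation": TCP orientation; "force": force on the tool from outside, world axes, zero at the start; "wrist_torque": the same for the moment, N m; "opening": finger opening in m.
Only numpy, scipy, OpenCV 4.12 (cv2) and the standard library are available. Lean on these libraries where they do the work, as an engineer would, in place of code of your own. Each camera call takes 0.05 s, during which the arm holds its last target.

## Working session

There is one attempt and no reset: what is moved stays moved. The work goes in short steps, Python scripts to look and compute and a tool call to move; the robot and the scene stay as the last step left them, time stands still between calls to the robot, and variables do not carry over. Pictures are saved under pics/ and viewed, and the job is handed in when it is done.

Besides the shell and the picture viewer there is one more tool, called as name(argument=value, ...) on one line, values as JSON. jog_arm: Moves the arm, as the interface text tells. Its arguments: {"type":"object","properties":{"motion":{"type":"array","items":{"type":"number"}},"grip_force":{"type":"number"}},"required":["motion"]}

```bash
mkdir -p pics; ls; cat > h.py <<'E'
import numpy as np, cv2
from plant import read_state, read_camera, close_job
from scipy.spatial.transform import Rotation as R
def K(c):
    f=200/np.tan(np.radians(c['vertical_fov'])/2); return f,c['cx'],c['cy']
def save(n,im,scale=1):
    cv2.imwrite('pics/'+n,cv2.resize(im[:,:,::-1],None,fx=scale,fy=scale,interpolation=cv2.INTER_CUBIC))
def wfc(c,s=None):
    if 'world_from_camera' in c: return np.array(c['world_from_camera'])
    T=np.eye(4);T[:3,:3]=R.from_rotvec(s['orientation']).as_matrix();T[:3,3]=s['tool_pos'];return T@np.array(c['hand_eye'])
def ray(c,T,u,v):
    f,cx,cy=K(c);d=T[:3,:3]@np.array([(u-cx)/f,(v-cy)/f,1]);return T[:3,3],d/np.linalg.norm(d)
def onz(c,T,u,v,z):
    o,d=ray(c,T,u,v);return o+d*(z-o[2])/d[2]
def proj(c,T,p):
    f,cx,cy=K(c);q=T[:3,:3].T@(np.array(p)-T[:3,3]);return np.array([f*q[0]/q[2]+cx,f*q[1]/q[2]+cy])
def tri(rs):
    A=np.zeros((3,3));b=np.zeros(3)
    for o,d in rs:
        M=np.eye(3)-np.outer(d,d);A+=M;b+=M@o
    p=np.linalg.solve(A,b);return p,[np.linalg.norm(np.cross(p-o,d)) for o,d in rs]
E
python3 - <<'E'
from h import *
s=read_state();print(s)
for n in ['side','top','wrist']:
    c=read_camera(n);save(n+'0.png',c['frame']);np.save(n+'0.npy',c,allow_pickle=True)
    print(n,K(c),np.round(wfc(c,s),3).tolist())
E
```

```text
pics
{'t': 0.0, 'q': array([ 1.09659231e+00,  1.31153526e-01,  1.48929235e+00,  4.08901394e-06,
        1.52298705e+00, -8.53896385e-02]), 'dq': array([-0.00103402,  0.00033786, -0.00125791,  0.00049879, -0.0004515 ,
       -0.00078626]), 'joint_torque': array([-4.08442338e-04, -5.59830594e+01, -4.91762781e+01,  7.67266843e-02,
        3.48916103e-02, -1.37436186e-04]), 'tool_pos': array([0.22716453, 0.55471539, 0.21758483]), 'orientation': array([-6.06809481e-01, -3.08190872e+00,  2.77605568e-03]), 'force': array([-0.80233616,  0.2795785 ,  0.18113427]), 'wrist_torque': array([-0.03933273,  0.00920599, -0.0094392 ]), 'opening': 0.09289052957656499}
side (np.float64(445.78152464736365), 319.1047614645148, 199.62890702983827) [[-0.998, -0.052, 0.035, 0.509], [-0.058, 0.549, -0.834, 0.86], [0.025, -0.834, -0.551, 0.66], [0.0, 0.0, 0.0, 1.0]]
top (np.float64(424.7912936176228), 314.51227289801045, 190.99631494563886) [[0.01, -0.985, 0.171, 0.341], [-1.0, -0.012, -0.012, -0.001], [0.014, -0.171, -0.985, 1.194], [0.0, 0.0, 0.0, 1.0]]
wrist (np.float64(340.34234666993), 320.4002609382872, 195.69719070923438) [[0.379, 0.897, 0.227, 0.164], [0.925, -0.367, -0.095, 0.58], [-0.002, 0.247, -0.969, 0.383], [0.0, 0.0, 0.0, 1.0]]
```

View pics/top0.png

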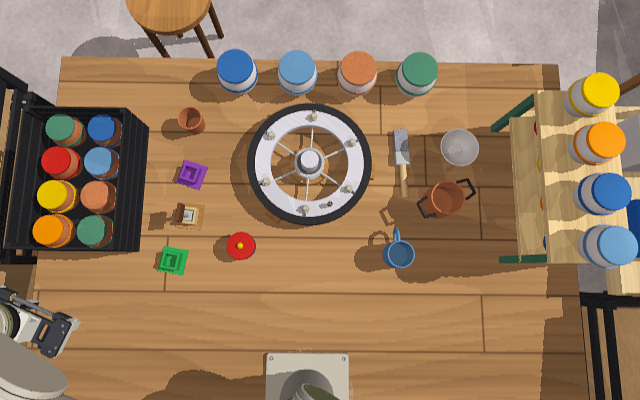

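View pics/side0.png

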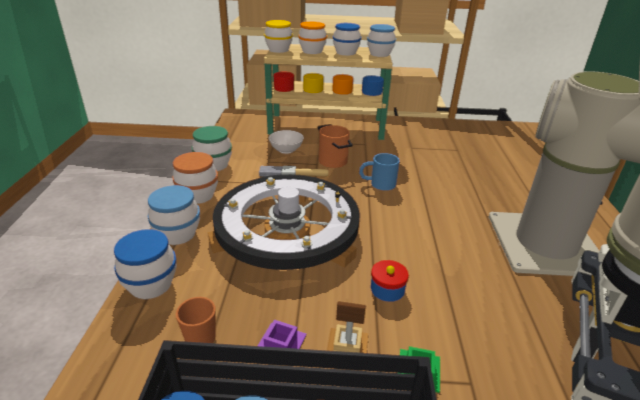

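View pics/wrist0.png

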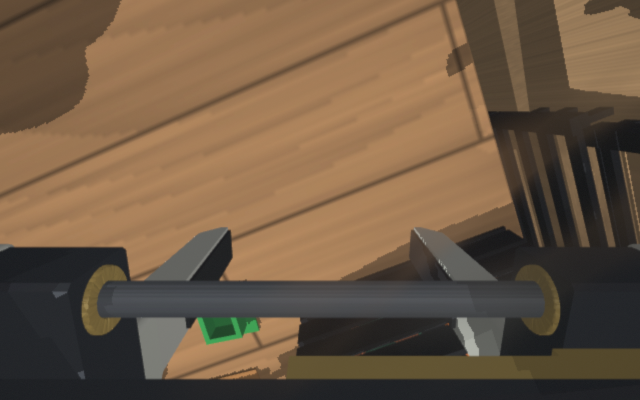

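Candidate boxes in the top view: purple (192,174), green (172,261), and the natural-wood one holding the key (187,214). The last fits, since it is wooden and the key stands in it. I'll confirm with enlarged crops.

```bash
python3 - <<'E'
from h import *
c=np.load('top0.npy',allow_pickle=True).item();f=c['frame']
save('t_wheel.png',f[95:230,240:380],5.5*0.8)
save('t_key.png',f[150:280,140:270],4.5)
c=np.load('side0.npy',allow_pickle=True).item();f=c['frame']
save('s_wheel.png',f[160:275,205:365],5)
save('s_key.png',f[255:395,250:450],4)
E
```

```text
(no output)
```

View pics/t_wheel.png

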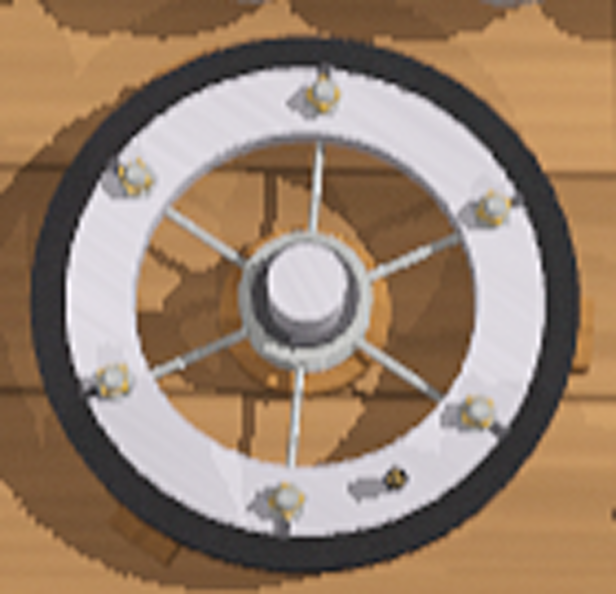

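View pics/t_key.png

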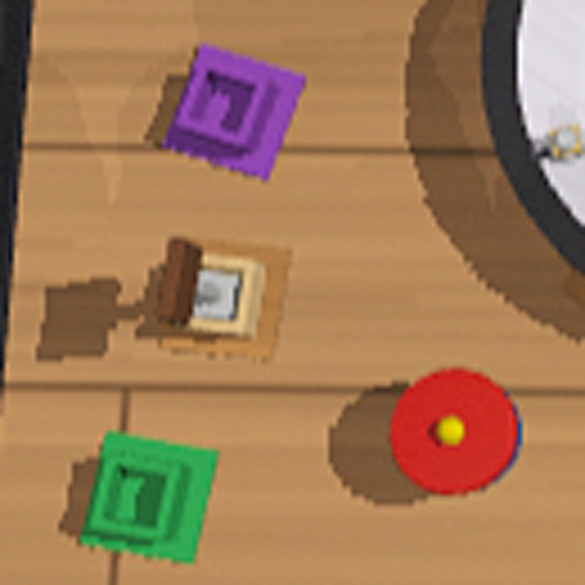

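View pics/s_wheel.png

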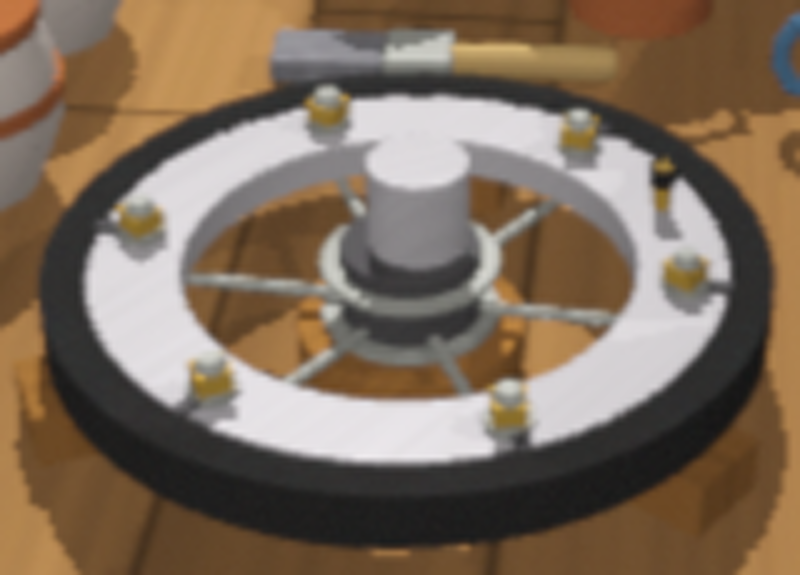

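View pics/s_key.png

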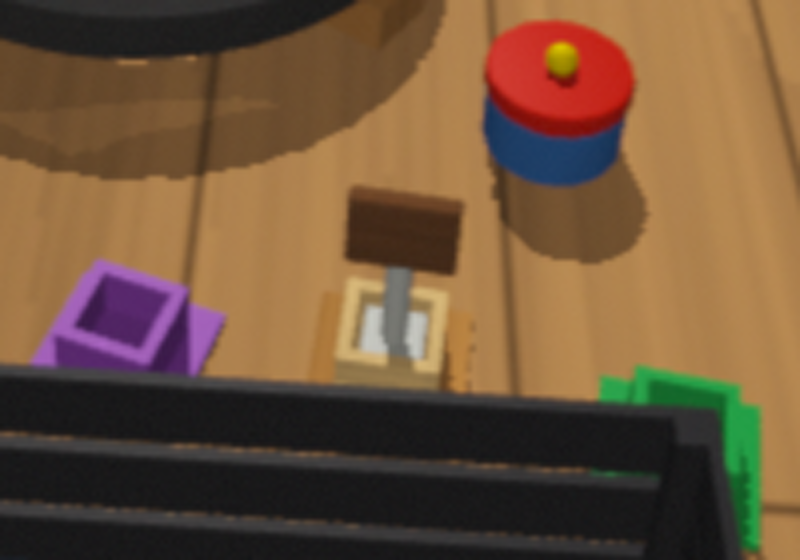

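The wooden box with the key is confirmed. In the top crop the valve is at (397,475), and clockwise from it come nipple 1 at (287,497), then nipple 2 at (115,378). The side crop agrees: valve (662,175), nipple 1 (685,265), nipple 2 (508,395). Now I'll measure.

```bash
python3 - <<'E'
from h import *
t=np.load('top0.npy',allow_pickle=True).item();s=np.load('side0.npy',allow_pickle=True).item()
Tt,Ts=wfc(t),wfc(s)
P=lambda tp,sp:tri([ray(t,Tt,*tp),ray(s,Ts,*sp)])
tw=lambda x,y:(240+(x+.5)/4.4-.5,95+(y+.5)/4.4-.5)
sw=lambda x,y:(205+(x+.5)/5-.5,160+(y+.5)/5-.5)
tk=lambda x,y:(140+(x+.5)/4.5-.5,150+(y+.5)/4.5-.5)
sk=lambda x,y:(250+(x+.5)/4-.5,255+(y+.5)/4-.5)
for n,a,b in [('valve',tw(398,470),sw(664,160)),('n1',tw(289,496),sw(685,256)),('n2',tw(116,375),sw(508,389)),('n3',tw(136,172),sw(211,361)),('n4',tw(325,90),sw(140,207)),('n5',tw(494,205),sw(327,93)),('n6',tw(482,407),sw(579,116)),('tintop',tw(308,285),sw(418,160)),
 ('boxknob',tk(451,431),sk(562,55))]:
    p,e=P(a,b);print(n,np.round(p*1000,1),np.round(np.array(e)*1000,1))
n=np.array([onz(t,Tt,*tw(*q),.074) for q in [(289,496),(116,375),(136,172),(325,90),(494,205),(482,407)]])
print('top@74',np.round(n*1000,1).tolist(),'c',n.mean(0),'r',np.linalg.norm(n[:,:2]-n[:,:2].mean(0),axis=1))
m=np.array([onz(s,Ts,*sw(*q),.074) for q in [(685,256),(508,389),(211,361),(140,207),(327,93),(579,116)]])
print('side@74',np.round(m*1000,1).tolist(),'c',m.mean(0),'r',np.linalg.norm(m[:,:2]-m[:,:2].mean(0),axis=1))
# paddle top corners: top crop; side crop
for n,q in [('a',(172,237)),('b',(198,241)),('c',(192,325)),('d',(162,318))]: print('pad',n,np.round(onz(t,Tt,*tk(*q),.110)*1000,1))
for n,q in [('l',(350,186)),('r',(463,200))]: print('padS',n,np.round(onz(s,Ts,*sk(*q),.110)*1000,1))
for n,q in [('tl',(198,253)),('tr',(264,258)),('br',(254,338)),('bl',(190,330))]: print('stand',n,np.round(onz(t,Tt,*tk(*q),.030)*1000,1))
for n,q in [('tl',(343,280)),('tr',(450,293)),('br',(443,370)),('bl',(335,357))]: print('standS',n,np.round(onz(s,Ts,*sk(*q),.030)*1000,1))
# crate rim: top (148,122)-(140,250) 
for q in [(149,122),(140,250)]: print('crate', [np.round(onz(t,Tt,*q,z)*1000) for z in (0,.1,.15)])
for q in [(162,347),(433,363)]: print('crateS', [np.round(onz(s,Ts,*q,z)*1000) for z in (0,.05,.1,.15)])
w=np.load('wrist0.npy',allow_pickle=True).item();print(np.round(w['hand_eye'],4))
E
```

```text
valve [504.5 -55.4  81.2] [1.5 1.5]
n1 [491.    9.8  70.1] [0.1 0.1]
n2 [564.4 116.7  70.6] [0.2 0.2]
n3 [693.5 108.1  70.2] [0. 0.]
n4 [750.   -9.2  68.3] [0.4 0.4]
n5 [ 675.7 -115.2   72.8] [1.1 1.1]
n6 [ 546.9 -107.2   71.8] [0. 0.]
tintop [ 6.145e+02 -1.000e-01  1.084e+02] [1.6 1.6]
boxknob [389.6 182.2  55.4] [0.6 0.6]
top@74 [[490.4, 9.8, 74.0], [563.5, 116.3, 74.0], [692.3, 107.7, 74.0], [747.4, -9.2, 74.0], [674.2, -115.0, 74.0], [546.5, -107.0, 74.0]] c [6.19052921e-01 4.42797156e-04 7.40000000e-02] r [0.12900415 0.12850508 0.1298936  0.12875163 0.12792449 0.12968036]
side@74 [[491.3, 15.5, 74.0], [564.3, 120.9, 74.0], [692.2, 113.0, 74.0], [748.1, -1.0, 74.0], [676.6, -113.6, 74.0], [546.8, -103.7, 74.0]] c [0.61988809 0.00517505 0.074     ] r [0.12904374 0.12835641 0.12986755 0.12838821 0.13162843 0.13113104]
pad a [494.7 336.6 110. ]
pad b [492.6 321.7 110. ]
pad c [444.6 322.1 110. ]
pad d [448.4 339.2 110. ]
padS l [495.6 332.  110. ]
padS r [448.7 336.  110. ]
stand tl [496.4 345.1  30. ]
stand tr [493.8 304.7  30. ]
stand br [444.8 308.   30. ]
stand bl [449.2 347.   30. ]
standS tl [495.5 312.5  30. ]
standS tr [447.4 316.1  30. ]
standS br [451.3 358.2  30. ]
standS bl [497.7 355.   30. ]
crate [array([746., 470.,   0.]), array([712., 431., 100.]), array([695., 411., 150.])]
crate [array([376., 467.,   0.]), array([373., 427., 100.]), array([371., 408., 150.])]
crateS [array([800., 361.,   0.]), array([778., 399.,  50.]), array([756., 437., 100.]), array([734., 475., 150.])]
crateS [array([323., 358.,   0.]), array([337., 396.,  50.]), array([351., 434., 100.]), array([365., 472., 150.])]
[[ 1.000e-04 -9.691e-01 -2.467e-01  6.810e-02]
 [ 1.000e+00  0.000e+00  1.000e-04 -7.000e-04]
 [-1.000e-04 -2.467e-01  9.691e-01 -1.657e-01]
 [ 0.000e+00  0.000e+00  0.000e+00  1.000e+00]]
```

```bash
cat >> h.py <<'E'
def hd(s):
    M=R.from_rotvec(s['orientation']).as_matrix();return np.degrees(np.arctan2(M[1,0],M[0,0])),M
def plan(s,xyz,head):
    """row numbers for going to xyz with tool straight down and tool-x heading (deg)"""
    h,M=hd(s);a=np.radians(head)
    G=np.array([[np.cos(a),np.sin(a),0],[np.sin(a),-np.cos(a),0],[0,0,-1.]])
    sh=M.T@(np.array(xyz)-s['tool_pos'])/.5
    rv=R.from_matrix(M.T@G).as_rotvec()/(np.pi/2)
    return np.round(np.r_[sh,rv],4).tolist()
E
python3 - <<'E'
from h import *
s=read_state();print(hd(s)[0],np.round(hd(s)[1],3).tolist())
print(plan(s,[.4713,.1028,.125],-34.3),plan(s,[.4713,.1028,.22],-34.3))
E
```

```text
157.72331099849302 [[-0.925, 0.379, -0.001], [0.379, 0.925, -0.001], [0.0, -0.001, -1.0]]
[-0.7945, -0.6513, 0.1865, -0.0001, -0.0013, -1.8664] [-0.7944, -0.6515, -0.0035, -0.0001, -0.0013, -1.8664]
```

```bash
python3 - <<'E'
from h import *
s=read_state()
print(plan(s,[.5837,.0262,.14],145.7))
E
```

```text
[-1.0605, -0.7079, 0.1565, -0.0009, 0.0, 0.1336]
```

jog_arm(motion=[1,-0.63,-0.42,0.08,0,0,0.08,1,-0.63,-0.42,0.08,0,0,0.08,1,-0.63,-0.42,0.08,0,0,0.08,1,-0.63,-0.42,0.08,0,0,0.08,1,-0.63,-0.42,0.08,0,0,0.08,1,-0.63,-0.42,0.08,0,0,0.08,1,-0.63,-0.42,0.08,0,0,0.08,1,-0.63,-0.42,0.08,0,0,0.08])

```text
t: 0.95
tool_pos: [0.4402, 0.238, 0.1775]
orientation: [-0.802, -3.037, 0.004]
force: [0.9, -0.4, -0.1]
opening: 0.0929
```

```bash
python3 - <<'E'
from h import *
s=read_state()
print(s['t'],s['tool_pos'],plan(s,[.5837,.0262,.14],145.7))
E
```

```text
0.95 [0.44018248 0.23804559 0.17750382] [-0.4588, -0.2266, 0.0757, -0.0014, 0.0003, 0.0524]
```

jog_arm(motion=[1,-0.46,-0.227,0.076,0,0,0.05,1,-0.46,-0.227,0.076,0,0,0.05,1,-0.46,-0.227,0.076,0,0,0.05,1,-0.46,-0.227,0.076,0,0,0.05,1,-0.46,-0.227,0.076,0,0,0.05,1,-0.46,-0.227,0.076,0,0,0.05,1,-0.46,-0.227,0.076,0,0,0.05])

```text
t: 1.65
tool_pos: [0.5841, 0.024, 0.1388]
orientation: [-0.925, -3.0, 0.004]
force: [0.4, 1.0, 1.2]
opening: 0.0929
```

```bash
python3 - <<'E'
from h import *
s=read_state();c=read_camera('wrist');np.save('w1.npy',dict(c=c,s=s),allow_pickle=True)
print(s['t'],s['tool_pos'],hd(s)[0],s['dq'])
save('w1.png',c['frame'])
T=wfc(c,s)
for n,p in [('n1',[.491,.011,.074]),('n2',[.564,.118,.074]),('v',[.5045,-.055,.079])]: print(n,proj(c,T,p))
E
```

```text
1.65 [0.58412457 0.02404004 0.13880246] 145.7422275184198 [ 0.05401904 -0.03822183  0.02699393  0.01677245  0.01335492  0.02490915]
n1 [225.37232833 106.54845925]
n2 [423.00784373 106.72032918]
v [158.94784997 180.25046474]
```

View pics/w1.png

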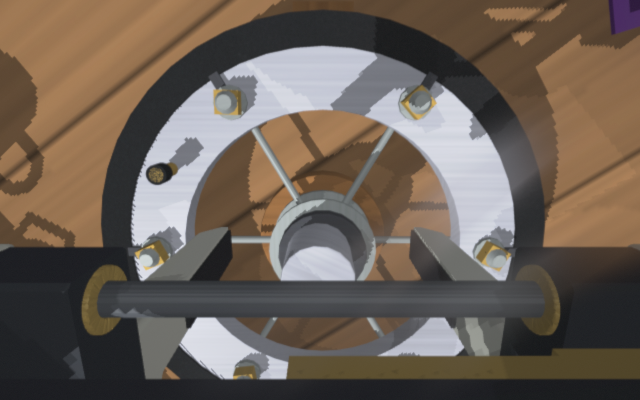

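The valve is at (158,174), nipple 1 at (227,101) with its tab up-left, and nipple 2 at (418,101) with its tab up-right. The clockwise order is confirmed.

```bash
python3 - <<'E'
from h import *
d=np.load('w1.npy',allow_pickle=True).item();f=d['c']['frame']
a=cv2.resize(f[75:130,195:260],None,fx=12,fy=12,interpolation=cv2.INTER_CUBIC)[:600]
b=cv2.resize(f[75:130,385:450],None,fx=12,fy=12,interpolation=cv2.INTER_CUBIC)[:600]
save('w1n1.png',a);save('w1n2.png',b)
E
```

```text
(no output)
```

View pics/w1n1.png

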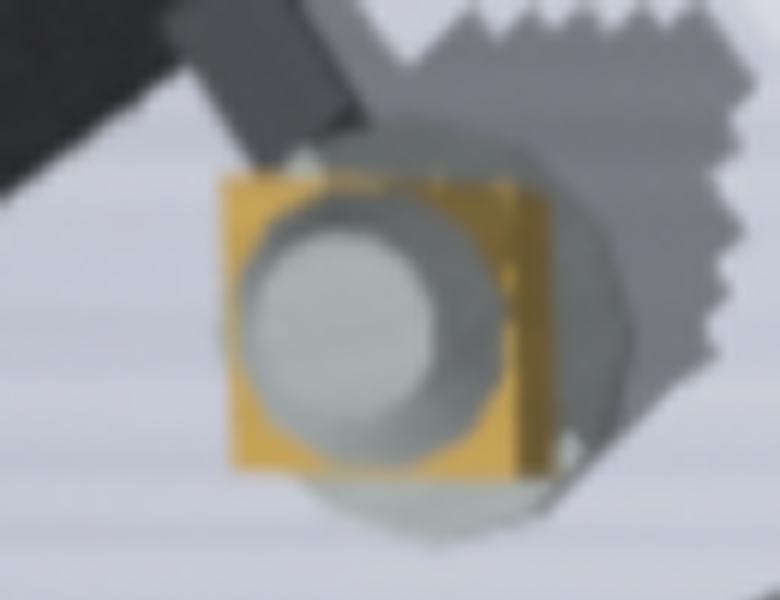

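View pics/w1n2.png

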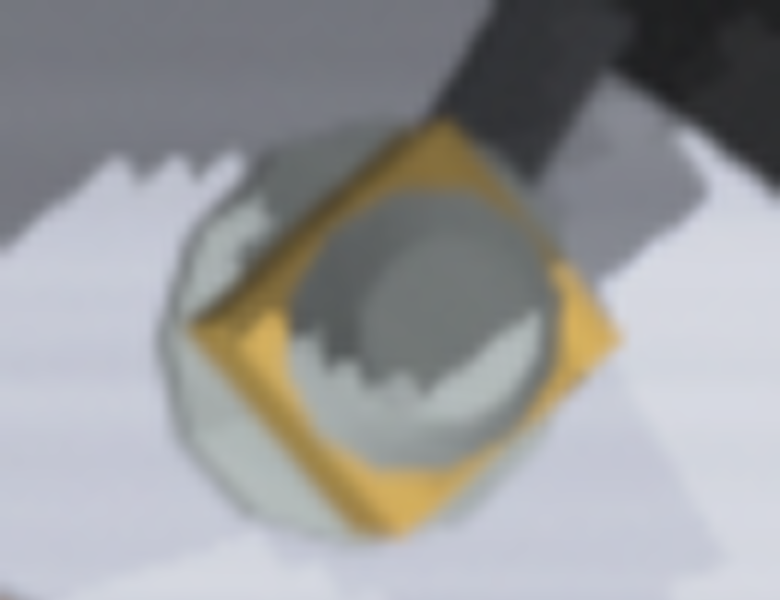

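```bash
python3 - <<'E'
from h import *
d=np.load('w1.npy',allow_pickle=True).item();c,s=d['c'],d['s'];T=wfc(c,s)
px=lambda x0,y0,q:(x0+(q[0]+.5)/12-.5,y0+(q[1]+.5)/12-.5)
A=lambda q,z:onz(c,T,*px(195,75,q),z); B=lambda q,z:onz(c,T,*px(385,75,q),z)
n1=A((340,328),.074);n2=B((450,305),.074);v=onz(c,T,159,174,.079)
print(n1,n2,v,np.linalg.norm(n1-n2))
# cone base centre at 69
print('base',A((372,325),.069),B((425,325),.069))
def e(f,p,q):
    d=f(q,.069)-f(p,.069);return round(np.degrees(np.arctan2(d[1],d[0]))%90,1),round(np.linalg.norm(d)*1000,1)
print('n1',e(A,(222,180),(233,470)),e(A,(233,470),(516,476)),e(A,(222,180),(516,184)),)
print('n2',e(B,(447,122),(620,340)),e(B,(620,340),(398,537)))
t=np.load('top0.npy',allow_pickle=True).item();Tt=wfc(t);sd=np.load('side0.npy',allow_pickle=True).item();Ts=wfc(sd)
print(tri([ray(c,T,*px(195,75,(340,328))),ray(t,Tt,305.3,207.3)]),tri([ray(c,T,*px(385,75,(450,305))),ray(t,Tt,266,179.8)]))
print(tri([ray(c,T,*px(195,75,(340,328))),ray(sd,Ts,341.6,210.8)]),tri([ray(c,T,*px(385,75,(450,305))),ray(sd,Ts,306.2,237.4)]))
E
```

```text
[0.48775112 0.01148086 0.074     ] [0.55994346 0.11961932 0.074     ] [ 0.50125102 -0.05213822  0.079     ] 0.13002177118617592
base [0.48775508 0.01195689 0.069     ] [0.56078357 0.11918257 0.069     ]
n1 (np.float64(53.6), np.float64(15.6)) (np.float64(54.6), np.float64(15.9)) (np.float64(55.0), np.float64(16.2))
n2 (np.float64(7.9), np.float64(15.6)) (np.float64(8.5), np.float64(15.8))
(array([0.48917391, 0.01096915, 0.07719674]), [np.float64(0.0014857459665762616), np.float64(0.0014857459665762259)]) (array([0.55687034, 0.11281629, 0.10302565]), [np.float64(0.0010193429373989522), np.float64(0.0010193429373988134)])
(array([0.48928825, 0.01126617, 0.0716247 ]), [np.float64(0.001936225607012368), np.float64(0.0019362256070124524)]) (array([0.5622765 , 0.11990495, 0.0728917 ]), [np.float64(0.0021597915254641126), np.float64(0.0021597915254640775)])
```

Measured so far:
- **Nipple 1:** about (0.488,0.012), flats at 54.3° mod 90.
- **Nipple 2:** about (0.560,0.119), flats at 8.2° mod 90.
- **Checks:** the spacing is 130 mm, as it should be, and the heights agree at about 72–77 mm, apart from one poorly conditioned ray pair.

Next is the key.

```bash
python3 - <<'E'
from h import *
s=read_state();print(plan(s,[.470,.331,.20],176))
E
```

```text
[0.5312, 0.3773, -0.122, -0.0015, -0.0011, -0.3353]
```

jog_arm(motion=[1,0.13,0.09,-0.122,0,0,-0.1,1,0.531,0.377,-0.122,-0.001,-0.001,-0.335,1,0.531,0.377,-0.122,-0.001,-0.001,-0.335,1,0.531,0.377,-0.122,-0.001,-0.001,-0.335,1,0.531,0.377,-0.122,-0.001,-0.001,-0.335,1,0.531,0.377,-0.122,-0.001,-0.001,-0.335,1,0.531,0.377,-0.122,-0.001,-0.001,-0.335,1,0.531,0.377,-0.122,-0.001,-0.001,-0.335])

```text
t: 2.5
tool_pos: [0.4662, 0.3366, 0.2013]
orientation: [-0.099, -3.14, -0.003]
force: [0.8, -1.2, -0.4]
opening: 0.0932
```

jog_arm(motion=[1,0.05,0,0,0,0,-0.005,1,0.05,0,0,0,0,-0.005])

```text
t: 2.7
tool_pos: [0.4378, 0.3397, 0.2015]
orientation: [-0.079, -3.139, -0.004]
force: [1.1, 0.0, -0.2]
opening: 0.0934
```

```bash
python3 - <<'E'
from h import *
s=read_state();c=read_camera('wrist');np.save('w2.npy',dict(c=c,s=s),allow_pickle=True)
print(s['t'],s['tool_pos'],hd(s)[0],s['dq'].round(3),s['force'],s['wrist_torque'])
save('w2.png',c['frame'])
T=wfc(c,s);print(proj(c,T,[.47,.331,.11]))
E
```

```text
2.7 [0.43780439 0.33973084 0.20151291] 177.10084839764346 [-0.041  0.025 -0.028 -0.021 -0.017 -0.019] [ 1.10297214  0.02000506 -0.15086528] [ 0.0106038   0.01513974 -0.06340994]
[312.04938322 238.502213  ]
```

View pics/w2.png

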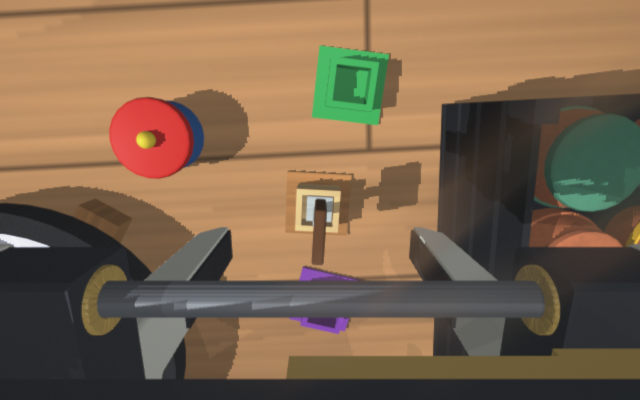

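jog_arm(motion=[1,-0.17,0.015,0.07,0,0,0.012,1,-0.17,0.015,0.07,0,0,0.012,1,-0.17,0.015,0.07,0,0,0.012,1,-0.17,0.015,0.07,0,0,0.012])

```text
t: 3.15
tool_pos: [0.5244, 0.3414, 0.1652]
orientation: [-0.113, -3.137, -0.001]
force: [-0.1, -0.4, -0.0]
opening: 0.093
```

```bash
python3 - <<'E'
from h import *
s=read_state();c=read_camera('wrist');np.save('w3.npy',dict(c=c,s=s),allow_pickle=True)
print(s['t'],s['tool_pos'],hd(s)[0],s['dq'].round(3))
save('w3.png',c['frame'][90:290,220:420],4*0.75)
d=np.load('w2.npy',allow_pickle=True).item();save('w2c.png',d['c']['frame'][160:280,270:370],5)
E
```

```text
3.15 [0.52440387 0.34138101 0.16519882] 175.88952438259105 [ 0.018 -0.055  0.004  0.006  0.007  0.005]
```

View pics/w3.png

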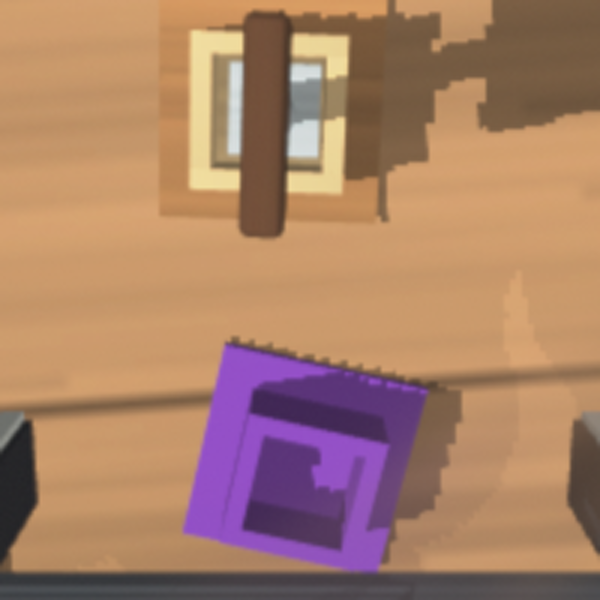

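View pics/w2c.png

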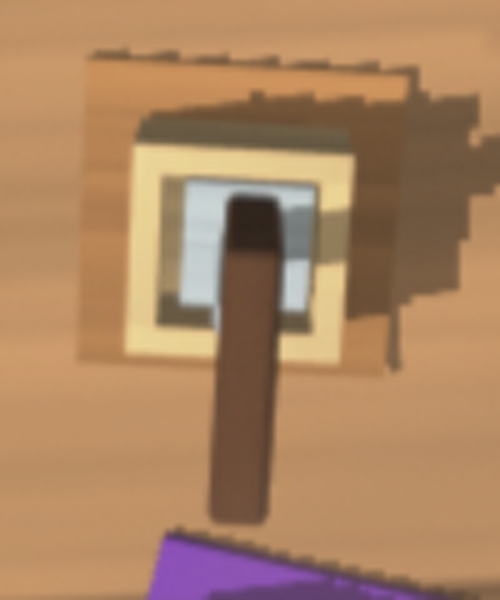

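```bash
cat > k.py <<'E'
from h import *
d2=np.load('w2.npy',allow_pickle=True).item();d3=np.load('w3.npy',allow_pickle=True).item()
T2,T3=wfc(d2['c'],d2['s']),wfc(d3['c'],d3['s'])
p3=lambda q:(220+(q[0]+.5)/3-.5,90+(q[1]+.5)/3-.5)
p2=lambda q:(270+(q[0]+.5)/5-.5,160+(q[1]+.5)/5-.5)
def go(l3,l2,z):
    out=[]
    for a,b in zip(l3,l2):
        r3,r2=ray(d3['c'],T3,*p3(a)),ray(d2['c'],T2,*p2(b))
        p,e=tri([r3,r2]);out.append([onz(d3['c'],T3,*p3(a),z),onz(d2['c'],T2,*p2(b),z)])
        print(np.round(p*1000,1),np.round(e[0]*1000,1),[np.round(o*1000,1) for o in out[-1]])
    o=np.array(out);print('mean',o.mean(0).round(4).tolist());return o
E
python3 - <<'E'
from k import *
o=go([(268,14),(262,236)],[(252,250),(239,522)],.11)
for i in (0,1):
    v=o[0,i]-o[1,i];print(np.degrees(np.arctan2(v[1],v[0])),np.linalg.norm(v))
o=go([(190,30),(350,36),(344,193),(188,188)],[(135,145),(355,155),(341,363),(125,352)],.03)
for i in (0,1):
  for a,b in ((0,1),(1,2),(3,2),(0,3)):
    v=o[a,i]-o[b,i];print(np.degrees(np.arctan2(v[1],v[0]))%90,np.linalg.norm(v))
# mid of edge checks with top/side cams
t=np.load('top0.npy',allow_pickle=True).item();sd=np.load('side0.npy',allow_pickle=True).item()
print(proj(t,wfc(t),[.47,.331,.11]))
E
```

```text
[446.6 338.9 108.1] 0.3 [array([446.7, 339.3, 110. ]), array([446.1, 338.6, 110. ])]
[493.4 334.1 108.2] 0.0 [array([493.1, 334.3, 110. ]), array([492.5, 334.1, 110. ])]
mean [[0.4699, 0.3368, 0.11], [0.4693, 0.3364, 0.11]]
173.8110781638688 0.046636897603373605
174.46241553448033 0.04663501232022018
[445.9 314.9  32. ] 0.1 [array([445.9, 314.6,  30. ]), array([446.4, 314.9,  30. ])]
[450.8 359.7  30. ] 0.2 [array([450.8, 359.8,  30. ]), array([450.8, 359.5,  30. ])]
[495.1 355.1  31.2] 0.2 [array([495.2, 355.4,  30. ]), array([495.5, 354.9,  30. ])]
[490.3 309.8  31.3] 0.1 [array([490.5, 309.6,  30. ]), array([490.7, 309.8,  30. ])]
mean [[0.4706, 0.3348, 0.03], [0.4709, 0.3348, 0.03]]
83.82446621102227 0.04547219116264252
84.27750225864045 0.0446713256517486
84.05151098292846 0.045998735335711076
83.60350702496541 0.04485254049678857
84.39956944384363 0.04482705412935347
84.18814785652793 0.0449884463983395
83.96511837003813 0.0454184601156531
83.42927417323975 0.044650155757803976
[179.40789298 211.88227355]
```

Wrist-camera results:
- **Key:** centre (0.470,0.3366), heading 174°, top at 108 mm (110 expected).
- **Stand:** (0.4708,0.3348), 45 mm square, rim at about 31 mm.

All fit the sizes given. Moving above the key, then down.

```bash
python3 - <<'E'
from h import *
s=read_state();print(plan(s,[.4698,.3365,.13],174.1),plan(s,[.4698,.3365,.072],174.1))
E
```

```text
[0.1079, -0.0187, 0.0732, 0.0012, -0.0006, 0.0203] [0.1078, -0.0189, 0.1892, 0.0012, -0.0006, 0.0203]
```

jog_arm(motion=[1,0.108,-0.019,0.06,0.001,0,0.02,1,0.108,-0.019,0.06,0.001,0,0.02,1,0.108,-0.019,0.073,0.001,0,0.02,1,0.108,-0.019,0.11,0.001,0,0.02,1,0.108,-0.019,0.15,0.001,0,0.02,1,0.108,-0.019,0.189,0.001,0,0.02,1,0.108,-0.019,0.189,0.001,0,0.02,1,0.108,-0.019,0.189,0.001,0,0.02], grip_force=25)

```text
t: 4.0
tool_pos: [0.4706, 0.3369, 0.0736]
orientation: [0.161, 3.137, 0.002]
force: [0.5, -1.2, 0.1]
opening: 0.0932
```

```bash
python3 - <<'E'
from h import *
s=read_state();print(s['t'],s['tool_pos'],hd(s)[0],s['force'],plan(s,[.4698,.3365,.072],174.1))
c=read_camera('wrist');save('w4.png',c['frame'])
E
```

```text
4.0 [0.47059137 0.33693398 0.07364055] 174.13520618016065 [ 0.51406476 -1.22367065  0.13817047] [0.0015, -0.001, 0.0033, 0.0009, 0.0005, 0.0004]
```

View pics/w4.png

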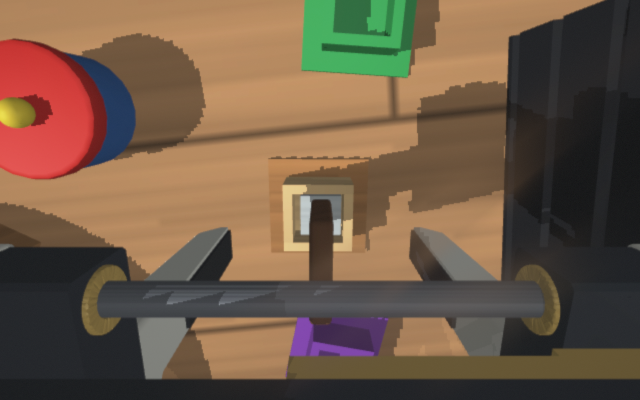

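jog_arm(motion=[0,0,0,0,0,0,0,0,0,0,0,0,0,0,0,0,0,0,0,0,0,0,0,0,0,0,0,0,0,0,0,0,0,0,0,0,0,0,0,0,0,0,0,0,0,0,0,0,0], grip_force=40)

```text
t: 4.75
tool_pos: [0.4709, 0.3372, 0.0741]
orientation: [0.161, 3.136, 0.003]
force: [-0.6, -0.0, -0.4]
opening: 0.0413
```

```bash
python3 - <<'E'
from h import *
s=read_state();print(s['t'],s['tool_pos'],hd(s)[0],s['force'],s['wrist_torque'],s['opening'])
E
```

```text
4.75 [0.47092566 0.33715366 0.074082  ] 174.13063365363445 [-0.63005594 -0.0405542  -0.40049263] [-0.01758663 -0.0248771  -0.02513716] 0.04127388519632551
```

jog_arm(motion=[0,0,0,0,0,0,0,0,0,0,0,0,0,0,0,0,0,0,0,0,0,0,0,0,0,0,0,0,0,0,0,0,0,0,0,0,0,0,0,0,0,0])

```text
t: 5.35
tool_pos: [0.4709, 0.3371, 0.0741]
orientation: [0.161, 3.136, 0.003]
force: [-0.1, -0.0, -0.0]
opening: 0.01
```

```bash
python3 - <<'E'
from h import *
s=read_state();print(s['t'],s['tool_pos'],hd(s)[0],s['force'],s['wrist_torque'],s['opening'])
np.save('grasp.npy',s,allow_pickle=True)
E
```

```text
5.35 [0.47094434 0.33713674 0.07410117] 174.13220083415862 [-0.07437228 -0.00484038 -0.03826577] [ 0.03033547  0.0059762  -0.00359791] 0.0099527537869939
```

Gripped: opening 10 mm, as the paddle's thickness. Lifting, then to an observation point beside nipple 1.

```bash
python3 - <<'E'
from h import *
s=read_state();print(plan(s,[.4709,.3371,.18],174.1),plan(s,[.5365,-.0233,.175],144.3))
E
```

```text
[-0.0002, 0.0003, -0.2118, 0.0013, 0.0009, 0.0004] [-0.2044, -0.7033, -0.2029, 0.0015, 0.0006, 0.3315]
```

jog_arm(motion=[0,0,0,-0.06,0,0,0,0,0,0,-0.14,0,0,0,0,0,0,-0.21,0.001,0,0,0,0,0,-0.21,0.001,0,0,0,-0.05,-0.18,-0.21,0.001,0,0.08,0,-0.11,-0.36,-0.21,0.001,0,0.16,0,-0.16,-0.54,-0.21,0.001,0,0.24,0,-0.204,-0.703,-0.203,0.001,0.001,0.331])

```text
t: 6.15
tool_pos: [0.5068, 0.1386, 0.177]
orientation: [-0.968, -2.987, -0.001]
force: [1.2, -0.4, -1.4]
opening: 0.0099
```

```bash
python3 - <<'E'
from h import *
s=read_state();print(s['t'],s['tool_pos'],s['opening'],plan(s,[.5365,-.0233,.175],144.3))
E
```

```text
6.15 [0.5067608  0.13862061 0.17703174] 0.009874400335277499 [-0.2381, -0.2274, 0.0037, -0.0001, -0.0009, -0.0024]
```

jog_arm(motion=[0,-0.238,-0.227,0.004,0,-0.001,-0.002,0,-0.238,-0.227,0.004,0,-0.001,-0.002,0,-0.238,-0.227,0.004,0,-0.001,-0.002,0,-0.238,-0.227,0.004,0,-0.001,-0.002,0,-0.238,-0.227,0.004,0,-0.001,-0.002,0,-0.238,-0.227,0.004,0,-0.001,-0.002])

```text
t: 6.75
tool_pos: [0.5361, -0.0224, 0.1741]
orientation: [-0.964, -2.988, -0.001]
force: [-0.1, -0.2, -1.2]
opening: 0.0096
```

```bash
python3 - <<'E'
from h import *
s=read_state();c=read_camera('wrist');np.save('w5.npy',dict(c=c,s=s),allow_pickle=True)
print(s['t'],s['tool_pos'],hd(s)[0],s['dq'].round(3),s['force'],s['wrist_torque'])
save('w5.png',c['frame'])
T=wfc(c,s);p=proj(c,T,[.4878,.0117,.074]);print(p)
x,y=np.round(p).astype(int)
save('w5c.png',c['frame'][y-30:y+30,x-35:x+35],10)
print(x-35,y-30)
E
```

```text
6.75 [ 0.53607886 -0.02243643  0.17412104] 144.22513659469953 [ 0.031 -0.009 -0.     0.003  0.001  0.   ] [-0.08312797 -0.1681597  -1.16552992] [ 0.00618959  0.0713719  -0.0072108 ]
[320.57102162 121.19387017]
286 91
```

View pics/w5.png

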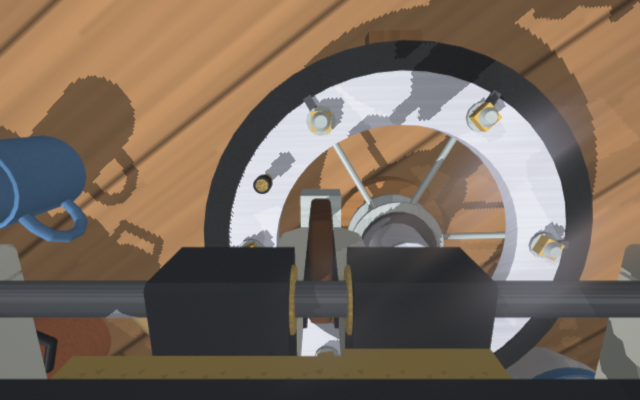

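View pics/w5c.png

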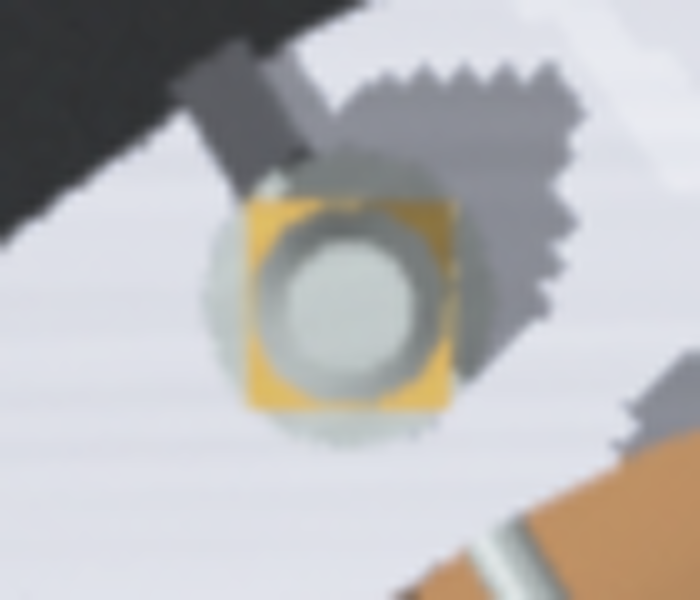

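```bash
python3 - <<'E'
from h import *
d=np.load('w5.npy',allow_pickle=True).item();c=d['c'];save('w5k.png',c['frame'][175:245,275:365],8)
E
```

```text
(no output)
```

View pics/w5k.png

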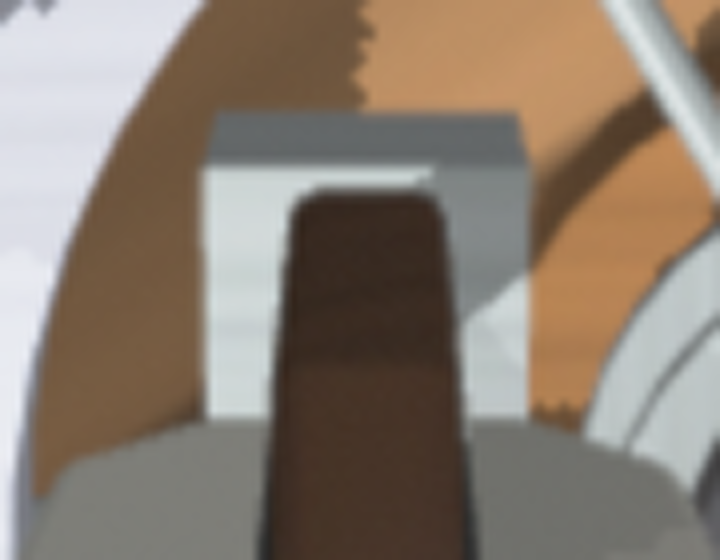

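```bash
python3 - <<'E'
from h import *
d=np.load('w5.npy',allow_pickle=True).item();c=d['c'];H=np.array(c['hand_eye'])
for q,z in [((321.1,189.4),.068),((321.1,189.4),.066),((320.8,195.6),.05)]:
    o,r=ray(c,H,*q);p=o+r*(z-o[2])/r[2];print(p)
E
```

```text
[ 0.01304645 -0.00015853  0.068     ]
[ 0.01351624 -0.00016306  0.066     ]
[ 0.01311042 -0.00039316  0.05      ]
```

```bash
python3 - <<'E'
from h import *
s=read_state();print(plan(s,[.488,.0115,.152],144.3))
E
```

```text
[0.117, -0.0021, 0.0448, 0.0, -0.0007, -0.0]
```

jog_arm(motion=[0,0.06,-0.001,0,0,0,0,0,0.117,-0.002,0.02,0,-0.001,0,0,0.117,-0.002,0.045,0,-0.001,0,0,0.117,-0.002,0.045,0,-0.001,0,0,0.117,-0.002,0.045,0,-0.001,0,0,0.117,-0.002,0.045,0,-0.001,0])

```text
t: 7.4
tool_pos: [0.4889, 0.0115, 0.1526]
orientation: [0.962, 2.989, 0.0]
force: [-0.1, 0.3, -0.9]
opening: 0.0099
```

```bash
python3 - <<'E'
from h import *
s=read_state();c=read_camera('wrist');np.save('w6.npy',dict(c=c,s=s),allow_pickle=True)
print(s['t'],s['tool_pos'],s['force'],s['wrist_torque'],plan(s,[.488,.0115,.142],144.3))
save('w6.png',c['frame'][150:250,260:380],6)
a=read_camera('side');np.save('s6.npy',a,allow_pickle=True);save('s6.png',a['frame'][130:260,270:410],5.5*.8)
E
```

```text
7.4 [0.48891024 0.01152681 0.15255018] [-0.08540164  0.33629795 -0.92618715] [ 0.00192004  0.04749089 -0.04766439] [0.0015, -0.0011, 0.0211, 0.0003, 0.0008, 0.0002]
```

View pics/w6.png

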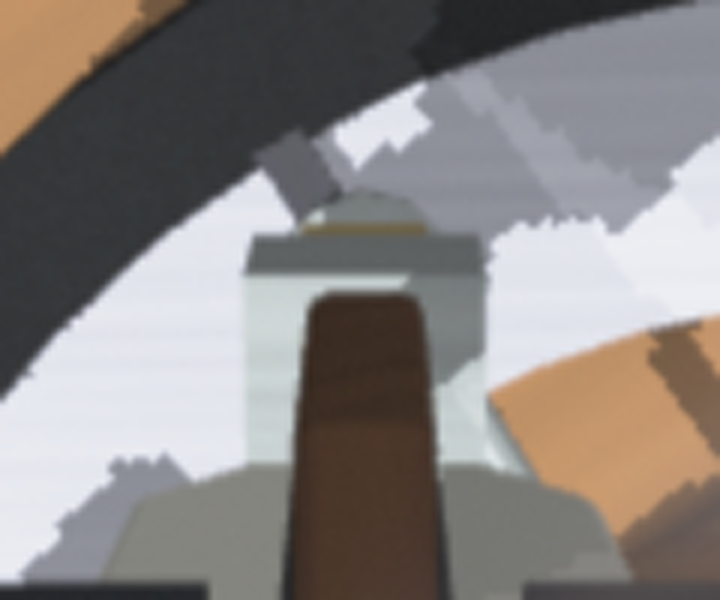

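View pics/s6.png

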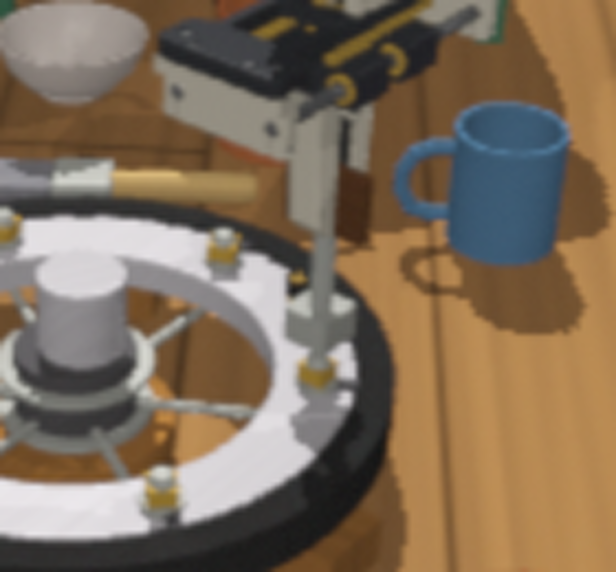

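Wrist and side views agree: the key block (centre column 366) is over the nipple (365) and aligned with its flats. Descending gently.

jog_arm(motion=[0,0.002,-0.001,0.006,0,0.001,0,0,0.002,-0.001,0.012,0,0.001,0,0,0.002,-0.001,0.018,0,0.001,0,0,0.002,-0.001,0.022,0,0.001,0,0,0.002,-0.001,0.022,0,0.001,0])

```text
t: 8.0
tool_pos: [0.4874, 0.0114, 0.141]
orientation: [-0.963, -2.989, -0.001]
force: [0.0, 0.0, -1.2]
opening: 0.0095
```

jog_arm(motion=[0,0.001,0,0.004,0,0,0,0,0.001,0,0.006,0,0,0,0,0.001,0,0.006,0,0,0])

```text
t: 8.3
tool_pos: [0.4868, 0.0118, 0.1377]
orientation: [-0.963, -2.989, -0.0]
force: [0.1, -0.1, -1.3]
opening: 0.0099
```

jog_arm(motion=[0,-0.002,0.001,0.003,0,0,0,0,-0.002,0.001,0.005,0,0,0,0,-0.002,0.001,0.005,0,0,0])

```text
t: 8.6
tool_pos: [0.4879, 0.0116, 0.135]
orientation: [-0.963, -2.989, -0.0]
force: [0.6, -0.3, -1.5]
opening: 0.0097
```

jog_arm(motion=[0,0,0,0.003,0,0,0,0,0,0,0.005,0,0,0,0,0,0,0.005,0,0,0])

```text
t: 8.9
tool_pos: [0.4877, 0.0116, 0.1323]
orientation: [-0.963, -2.988, -0.0]
force: [0.7, 1.2, -1.5]
opening: 0.0099
```

jog_arm(motion=[0,0,0,0.003,0,0,0,0,0,0,0.005,0,0,0,0,0,0,0.005,0,0,0])

```text
t: 9.2
tool_pos: [0.4875, 0.0116, 0.1295]
orientation: [-0.963, -2.988, -0.0]
force: [-0.1, -0.9, -1.3]
opening: 0.0101
```

```bash
python3 - <<'E'
from h import *
s=read_state();print(s['t'],s['tool_pos'],s['force'],s['wrist_torque'],hd(s)[0],s['q'][5])
E
```

```text
9.2 [0.48752306 0.01163048 0.12953839] [-0.14032733 -0.85417015 -1.29890045] [-0.04736907  0.06755705 -0.01340711] 144.28047270885023 -1.029296401352217
```

Engaged: the underside is at about 61.4 mm, past the corner height of 69, with no contact force. Turning clockwise about 27° to take up the play.

jog_arm(motion=[0,0,0,0,0,0,0.06,0,0,0,0,0,0,0.12,0,0,0,0,0,0,0.18,0,0,0,0,0,0,0.24,0,0,0,0,0,0,0.3,0,0,0,0,0,0,0.3])

```text
t: 9.8
tool_pos: [0.4882, 0.0116, 0.1299]
orientation: [-1.636, -2.681, -0.0]
force: [3.2, 0.2, -1.9]
opening: 0.0102
```

```bash
python3 - <<'E'
from h import *
s=read_state();print(s['t'],s['tool_pos'],s['force'],s['wrist_torque'],hd(s)[0],s['q'][5])
c=read_camera('wrist');save('w7.png',c['frame'][150:250,260:380],6)
c=read_camera('top');save('t7.png',c['frame'][170:235,265:345],9)
E
```

```text
9.8 [0.48819863 0.01162136 0.12988448] [ 3.22770876  0.19956908 -1.87178227] [ 0.01969429 -0.6559874   0.03916335] 117.19578891114088 -0.556589284268024
```

View pics/w7.png

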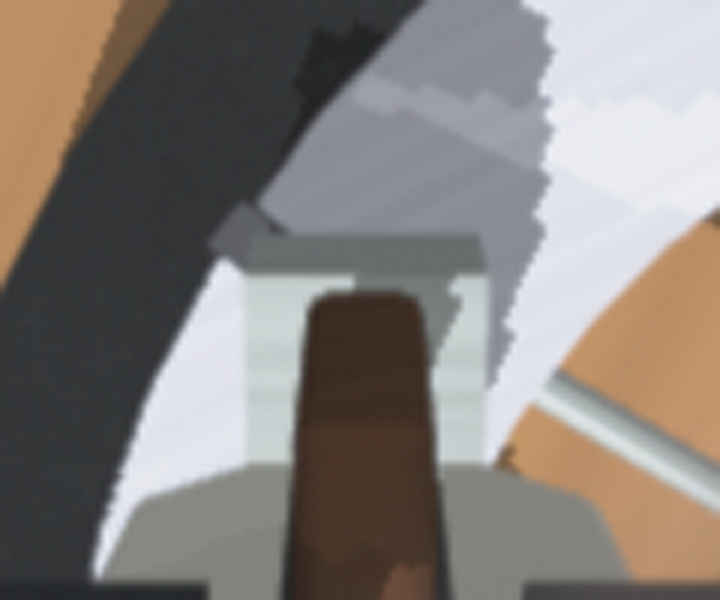

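View pics/t7.png

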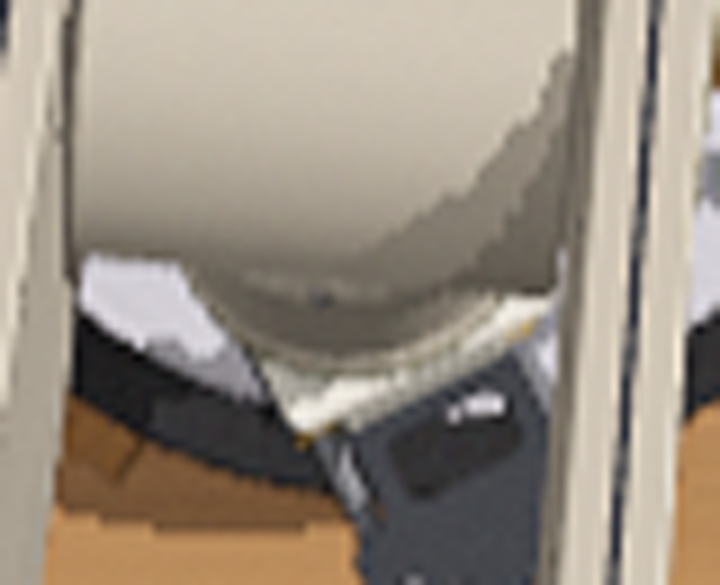

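```bash
cat > tab.py <<'E'
from h import *
def tabh(c,s,tip,n,z=.058):
    T=wfc(c,s);p=onz(c,T,*tip,z);d=p-n
    return np.degrees(np.arctan2(d[1],d[0])),np.linalg.norm(d[:2])*1000
E
python3 - <<'E'
from tab import *
n1=np.array([.4878,.0117,.058])
d=np.load('w5.npy',allow_pickle=True).item()
print('w5',tabh(d['c'],d['s'],(286+20.6,91+6.7),n1), hd(d['s'])[0])
# centreline px near collar
print(tabh(d['c'],d['s'],(286+26.5,91+16.5),n1))
c=read_camera('wrist');s=read_state()
print('now',tabh(c,s,(260+226/6,150+224/6),n1),s['force'])
E
```

```text
w5 (np.float64(176.26389453994878), np.float64(20.965206047459937)) 144.22513659469953
(np.float64(176.55214474205647), np.float64(12.090372123805507))
now (np.float64(168.93353703405717), np.float64(21.222936758888917)) [ 2.79745851 -0.12929763 -2.41775883]
```

jog_arm(motion=[0,0,0.001,0,0,0,0.09,0,0,0.001,0,0,0,0.18,0,0,0.001,0,0,0,0.27,0,0,0.001,0,0,0,0.36,0,0,0.001,0,0,0,0.45,0,0,0.001,0,0,0,0.54,0,0,0.001,0,0,0,0.63,0,0,0.001,0,0,0,0.7])

```text
t: 10.75
tool_pos: [0.4881, 0.0117, 0.1298]
orientation: [-2.795, -1.431, 0.002]
force: [0.2, 0.2, 0.1]
opening: 0.0097
```

```bash
python3 - <<'E'
from h import *
s=read_state();print(s['t'],s['tool_pos'],s['force'],s['wrist_torque'],hd(s)[0],s['q'][5])
c=read_camera('wrist');save('w8.png',c['frame'][150:250,260:380],6);np.save('w8.npy',dict(c=c,s=s),allow_pickle=True)
E
```

```text
10.75 [0.48814057 0.01168612 0.12981898] [0.16225393 0.20028077 0.13358418] [-0.21933967  0.13201575  0.06251336] 54.23043291727825 0.5428867702420027
```

View pics/w8.png

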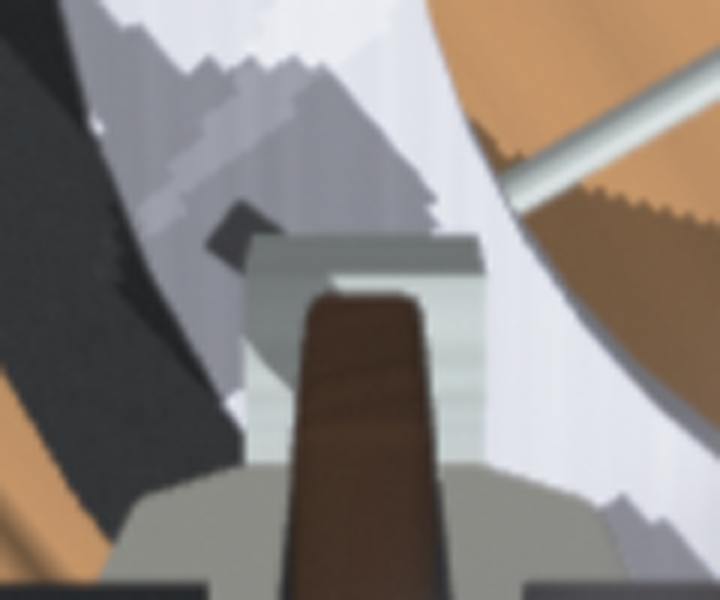

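```bash
python3 - <<'E'
from tab import *
n1=np.array([.4881,.0117,.058])
d=np.load('w8.npy',allow_pickle=True).item()
print(tabh(d['c'],d['s'],(260+223/6,150+222/6),n1), hd(d['s'])[0])
E
```

```text
(np.float64(105.62430920427005), np.float64(21.291790508960517)) 54.23043291727825
```

jog_arm(motion=[0,0,0,0,0,0,0.09,0,0,0,0,0,0,0.18,0,0,0,0,0,0,0.21,0,0,0,0,0,0,0.21])

```text
t: 11.2
tool_pos: [0.488, 0.0117, 0.1298]
orientation: [-2.994, -0.948, 0.003]
force: [0.5, 0.5, -0.9]
opening: 0.0096
```

```bash
python3 - <<'E'
from h import *
s=read_state();print(s['t'],s['tool_pos'],s['force'],s['wrist_torque'],hd(s)[0],s['q'][5])
c=read_camera('wrist');save('w9.png',c['frame'][150:250,260:380],6);np.save('w9.npy',dict(c=c,s=s),allow_pickle=True)
E
```

```text
11.2 [0.48799161 0.01172072 0.1298201 ] [ 0.46848325  0.53915942 -0.89180507] [-0.02152859 -0.02883496  0.1114843 ] 35.153144478605356 0.8758956638189572
```

View pics/w9.png

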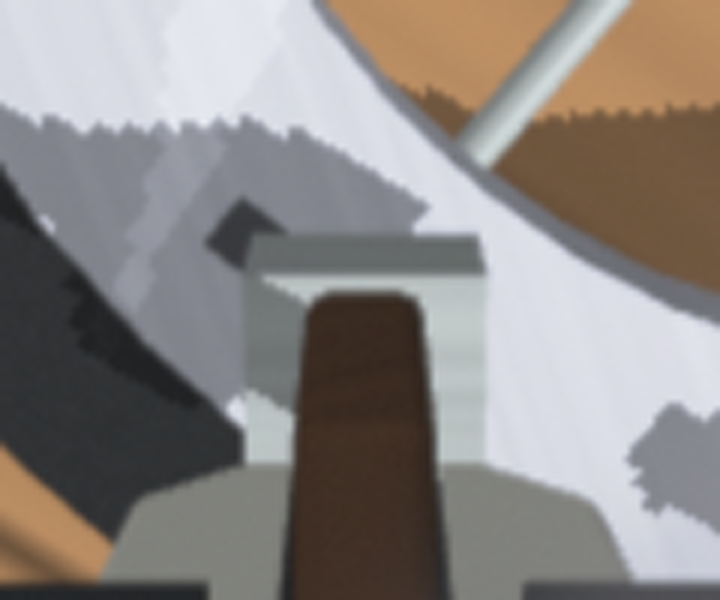

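Nipple 1's tab heading went from 176.3° to about 86.5°, so 89.7° turned. I'll relieve the torque slightly, lift, and rotate for nipple 2.

jog_arm(motion=[0,0,0,0,0,0,-0.05,0,0,0,-0.01,0,0,-0.05,0,0,0,-0.03,0,0,-0.05,0,0,0,-0.06,0,0,-0.05,0,0,0,-0.095,0,0,-0.1,0,0,0,-0.095,0,0,-0.19,0,0,0,-0.095,0,0,-0.28,0,0,0,-0.095,0,0,-0.37])

```text
t: 12.05
tool_pos: [0.4886, 0.0116, 0.1792]
orientation: [-2.591, -1.775, 0.0]
force: [-0.1, 0.2, -1.9]
opening: 0.0099
```

```bash
python3 - <<'E'
from h import *
s=read_state();print(s['t'],s['tool_pos'],s['force'],s['wrist_torque'],hd(s)[0],s['opening'])
c=read_camera('side');save('s9.png',c['frame'][160:275,205:365],5)
print(plan(s,[.5976,.1244,.175],141),plan(s,[.5976,.1244,.175],188.2))
E
```

```text
12.05 [0.48863454 0.01162909 0.17921675] [-0.14059638  0.24296971 -1.86699635] [-0.0441384   0.05650934  0.00029261] 68.83063042713937 0.009899802157648428
[0.289, 0.1218, 0.0084, -0.0002, -0.0003, -0.8019] [0.289, 0.1218, 0.0084, -0.0001, -0.0004, -1.3263]
```

View pics/s9.png

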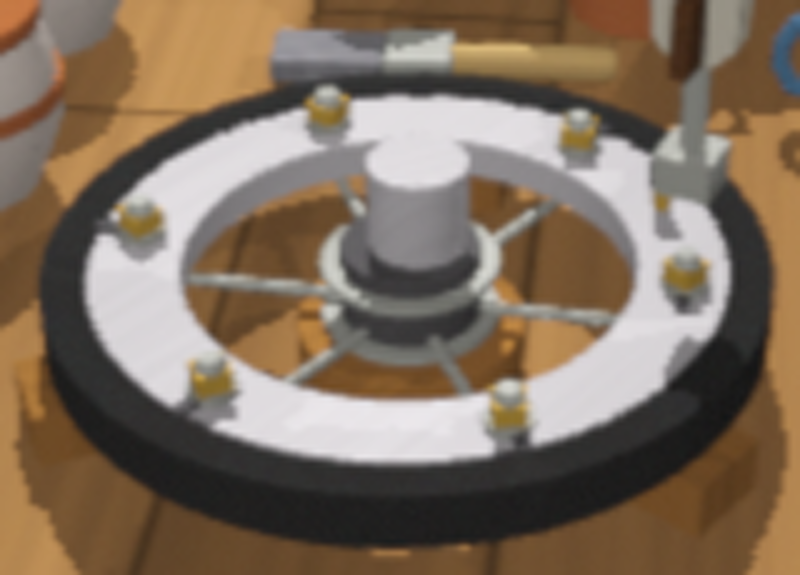

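The side view shows nipple 1's tab now along the rim, pointing toward the camera, and the key is clear above. Moving to view nipple 2.

jog_arm(motion=[0,0.035,0.015,0.002,0,0,-0.09,0,0.07,0.03,0.004,0,0,-0.18,0,0.11,0.045,0.004,0,0,-0.27,0,0.145,0.06,0.006,0,0,-0.36,0,0.18,0.075,0.008,0,0,-0.45,0,0.22,0.09,0.008,0,0,-0.54,0,0.25,0.11,0.008,0,0,-0.63,0,0.289,0.122,0.008,0,0,-0.72])

```text
t: 12.9
tool_pos: [0.5975, 0.1256, 0.1762]
orientation: [1.221, 2.895, 0.0]
force: [-0.5, -0.4, -1.0]
opening: 0.0099
```

```bash
python3 - <<'E'
from h import *
s=read_state();print(s['t'],s['tool_pos'],hd(s)[0],plan(s,[.5976,.1244,.175],188.2))
E
```

```text
12.9 [0.59750521 0.12559557 0.17617711] 134.26349295654833 [-0.0018, -0.0015, 0.0024, 0.0001, 0.0, -0.5993]
```

jog_arm(motion=[0,-0.002,-0.001,0.002,0,0,-0.09,0,-0.002,-0.001,0.002,0,0,-0.18,0,-0.002,-0.001,0.002,0,0,-0.27,0,-0.002,-0.001,0.002,0,0,-0.36,0,-0.002,-0.001,0.002,0,0,-0.45,0,-0.002,-0.001,0.002,0,0,-0.54,0,-0.002,-0.001,0.002,0,0,-0.6,0,-0.002,-0.001,0.002,0,0,-0.6])

```text
t: 13.7
tool_pos: [0.5981, 0.1246, 0.1763]
orientation: [-0.224, 3.133, 0.0]
force: [-0.1, -0.8, -0.7]
opening: 0.0097
```

```bash
python3 - <<'E'
from h import *
s=read_state();c=read_camera('wrist');np.save('w10.npy',dict(c=c,s=s),allow_pickle=True)
print(s['t'],s['tool_pos'],hd(s)[0],s['dq'].round(3),s['force'],s['wrist_torque'])
save('w10.png',c['frame'])
T=wfc(c,s);p=proj(c,T,[.5603,.1194,.074]);print(p)
x,y=np.round(p).astype(int)
print(x-35,y-30);save('w10c.png',c['frame'][y-30:y+40,x-35:x+35],8)
E
```

```text
13.7 [0.59814526 0.12456359 0.17632909] -171.81351991533498 [ 0.    -0.001  0.002  0.    -0.005  0.106] [-0.09584566 -0.75823376 -0.70813694] [0.07092443 0.00153608 0.01484406]
[321.39609428 148.68588422]
286 119
```

View pics/w10.png

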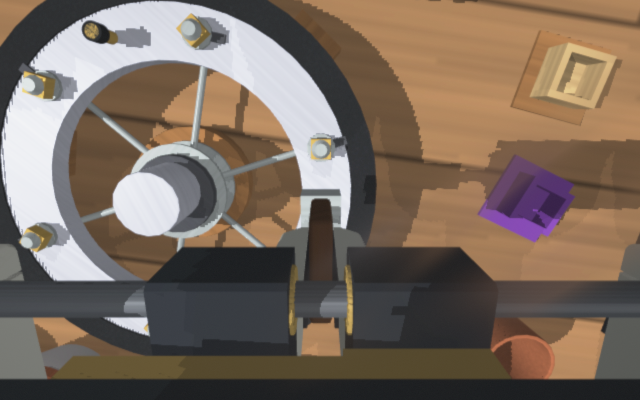

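View pics/w10c.png

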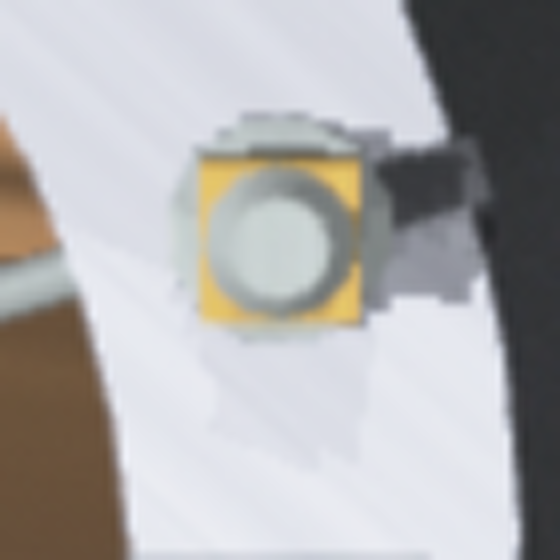

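Nipple 2 is at (321,149), its square aligned with the tool. Nipple 1 at (195,31) has its tab at (218,38), along the rim.

```bash
python3 - <<'E'
from tab import *
d=np.load('w10.npy',allow_pickle=True).item();c,s=d['c'],d['s'];T=wfc(c,s)
n2=onz(c,T,286+281.5/8-.5,119+243.5/8-.5,.074);print('n2',n2)
n2b=n2.copy();n2b[2]=.058
print('tab2 tip',tabh(c,s,(286+475/8,119+170/8),n2b),tabh(c,s,(286+430/8,119+183/8),n2b))
save('w10n1.png',c['frame'][5:65,160:240],9)
H=np.array(c['hand_eye']);save('w10k.png',c['frame'][175:245,275:365],8)
print(s['force'])
E
```

```text
n2 [0.56057416 0.11887754 0.074     ]
tab2 tip (np.float64(112.83026181575501), np.float64(21.11085451261492)) (np.float64(112.41248878480572), np.float64(16.292871329067616))
[-0.09584566 -0.75823376 -0.70813694]
```

View pics/w10n1.png

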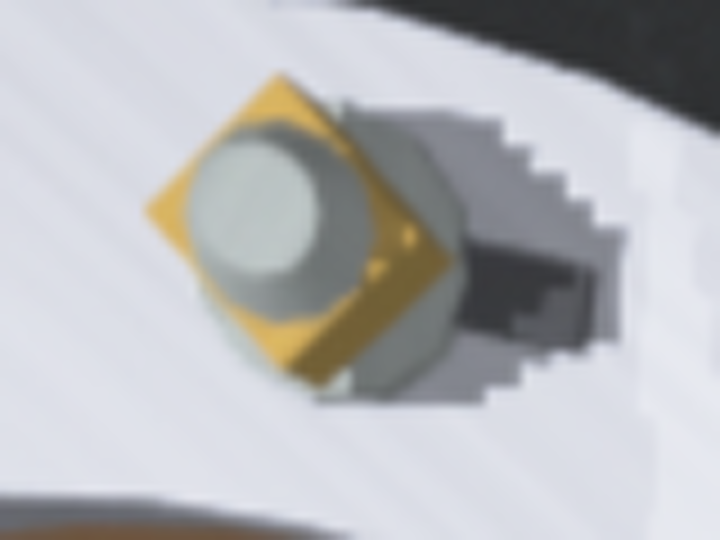

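View pics/w10k.png

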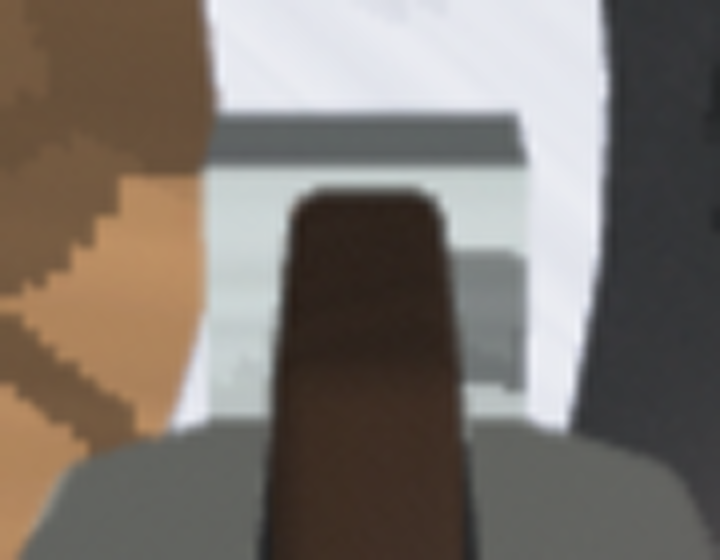

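```bash
python3 - <<'E'
from tab import *
d=np.load('w10.npy',allow_pickle=True).item();c,s=d['c'],d['s'];T=wfc(c,s)
f=lambda x,y:onz(c,T,160+(x+.5)/9-.5,5+(y+.5)/9-.5,.058)
v=f(590,309)-f(465,285);print('tab1 dir',np.degrees(np.arctan2(v[1],v[0])))
g=lambda x,y:onz(c,T,286+(x+.5)/8-.5,119+(y+.5)/8-.5,.058)
v=g(470,171)-g(390,192);print('tab2 dir',np.degrees(np.arctan2(v[1],v[0])))
s=read_state();print(plan(s,[.5606,.1190,.175],188.2),plan(s,[.5606,.1190,.144],188.2))
E
```

```text
tab1 dir 88.01489032271255
tab2 dir 112.8295752015683
[0.0758, -0.0006, 0.0023, 0.0001, 0.0005, -0.0021] [0.0759, -0.0006, 0.0643, 0.0001, 0.0005, -0.0021]
```

jog_arm(motion=[0,0.076,-0.001,0.002,0,0,-0.002,0,0.076,-0.001,0.01,0,0,-0.002,0,0.076,-0.001,0.035,0,0,-0.002,0,0.076,-0.001,0.06,0,0,-0.002,0,0.076,-0.001,0.064,0,0,-0.002,0,0.076,-0.001,0.064,0,0,-0.002])

```text
t: 14.35
tool_pos: [0.5606, 0.1187, 0.1432]
orientation: [0.223, -3.133, -0.0]
force: [-0.7, -1.1, -1.1]
opening: 0.0098
```

```bash
python3 - <<'E'
from h import *
s=read_state();c=read_camera('wrist');np.save('w11.npy',dict(c=c,s=s),allow_pickle=True)
print(s['t'],s['tool_pos'],s['force'],plan(s,[.5606,.119,.138],188.2))
save('w11.png',c['frame'][150:250,260:380],6)
a=read_camera('side');save('s11.png',a['frame'][150:270,250:370],5)
E
```

```text
14.35 [0.56055365 0.11873217 0.14323074] [-0.68719224 -1.13808801 -1.11561234] [-0.0002, 0.0005, 0.0105, 0.0001, -0.0003, -0.0005]
```

View pics/w11.png

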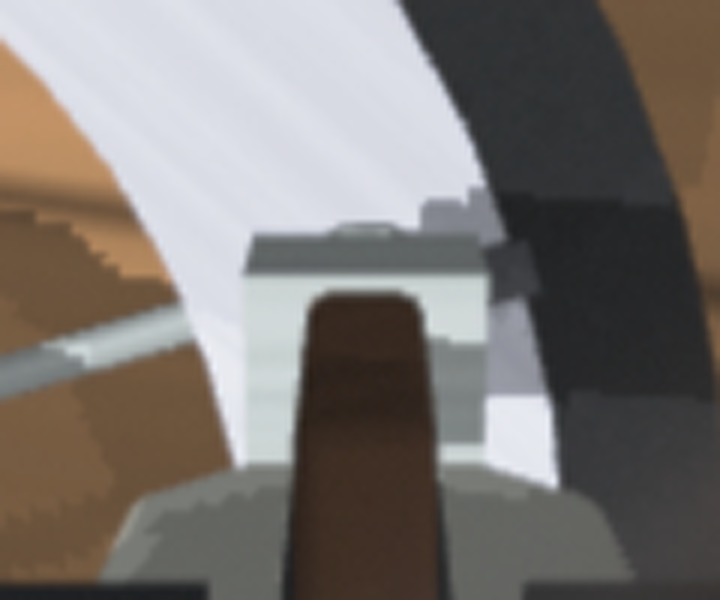

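View pics/s11.png

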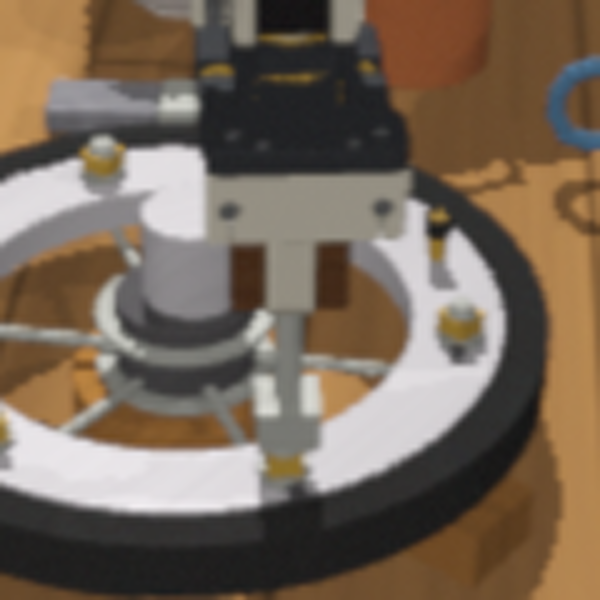

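Key centred over nipple 2: columns 365 vs 366 in the wrist view and 286 vs 288 in the side view. Descending.

jog_arm(motion=[0,0,0,0.004,0,0,0,0,0,0,0.008,0,0,0,0,0,0,0.009,0,0,0])

```text
t: 14.75
tool_pos: [0.5611, 0.1188, 0.1398]
orientation: [-0.224, 3.132, 0.0]
force: [-0.6, -0.2, -1.9]
opening: 0.0098
```

jog_arm(motion=[0,0,0,0.003,0,0,0,0,0,0,0.006,0,0,0,0,0,0,0.006,0,0,0])

```text
t: 15.05
tool_pos: [0.561, 0.1188, 0.1365]
orientation: [-0.224, 3.133, 0.0]
force: [-0.1, 0.4, -1.5]
opening: 0.0096
```

jog_arm(motion=[0,0.001,0,0.003,0,0,0,0,0.001,0,0.006,0,0,0,0,0.001,0,0.006,0,0,0])

```text
t: 15.35
tool_pos: [0.5605, 0.1187, 0.1333]
orientation: [-0.224, 3.133, 0.0]
force: [2.0, 0.0, -2.1]
opening: 0.0101
```

jog_arm(motion=[0,0,0,0.003,0,0,0,0,0,0,0.006,0,0,0,0,0,0,0.006,0,0,0])

```text
t: 15.65
tool_pos: [0.5605, 0.1188, 0.1301]
orientation: [-0.224, 3.133, 0.0]
force: [1.5, -0.0, -2.1]
opening: 0.0098
```

jog_arm(motion=[0,-0.001,0,0.001,0,0,0.09,0,-0.001,0,0.001,0,0,0.18,0,-0.001,0,0.001,0,0,0.27,0,-0.001,0,0.001,0,0,0.36,0,-0.001,0,0.001,0,0,0.36])

```text
t: 16.15
tool_pos: [0.5615, 0.119, 0.1297]
orientation: [0.663, 3.069, 0.002]
force: [2.2, 1.3, -2.2]
opening: 0.0096
```

```bash
python3 - <<'E'
from h import *
s=read_state();c=read_camera('wrist');np.save('w12.npy',dict(c=c,s=s),allow_pickle=True)
print(s['t'],s['tool_pos'],s['force'],s['wrist_torque'],hd(s)[0],s['q'][5])
save('w12.png',c['frame'][150:250,260:380],6)
E
```

```text
16.15 [0.56151171 0.1190344  0.1297381 ] [ 2.2375153   1.31681302 -2.17316987] [ 0.35320607 -0.63900306  0.02630386] 155.63593121013537 -1.0263637070860447
```

View pics/w12.png

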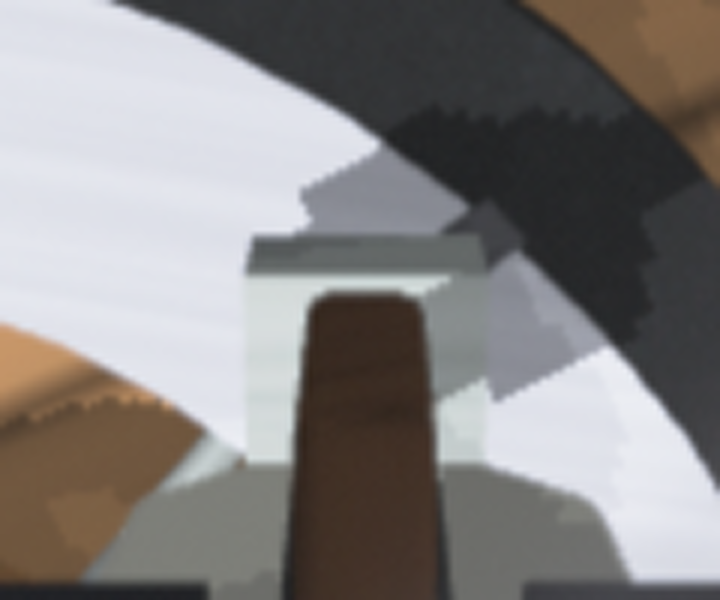

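```bash
python3 - <<'E'
from tab import *
n=np.array([.5608,.119,.058])
d=np.load('w12.npy',allow_pickle=True).item()
print(tabh(d['c'],d['s'],(260+506/6,150+224/6),n), hd(d['s'])[0])
d=np.load('w11.npy',allow_pickle=True).item()
print(tabh(d['c'],d['s'],(260+536/6,150+267/6),n), hd(d['s'])[0])
E
```

```text
(np.float64(103.36309916734457), np.float64(21.365436144512888)) 155.63593121013537
(np.float64(113.45538222025758), np.float64(22.04015802237587)) -171.84720068748476
```

jog_arm(motion=[0,-0.001,0.001,0,0,0,0.09,0,-0.001,0.001,0,0,0,0.18,0,-0.001,0.001,0,0,0,0.27,0,-0.001,0.001,0,0,0,0.36,0,-0.001,0.001,0,0,0,0.45,0,-0.001,0.001,0,0,0,0.54,0,-0.001,0.001,0,0,0,0.63,0,-0.001,0.001,0,0,0,0.72])

```text
t: 17.0
tool_pos: [0.5616, 0.119, 0.1297]
orientation: [2.2, 2.242, 0.001]
force: [-1.0, -1.2, -0.0]
opening: 0.0094
```

```bash
python3 - <<'E'
from h import *
s=read_state();print(s['t'],s['tool_pos'],s['force'],s['wrist_torque'],hd(s)[0],s['q'][5],s['opening'])
E
```

```text
17.0 [0.56164496 0.11898871 0.12971944] [-0.99185322 -1.24960007 -0.00322147] [-0.21690757  0.29701537  0.10534353] 91.08863961098082 0.10049539630577833 0.009370177130350018
```

jog_arm(motion=[0,0,-0.001,0,0,0,0.09,0,0,-0.001,0,0,0,0.18,0,0,-0.001,0,0,0,0.27,0,0,-0.001,0,0,0,0.36,0,0,-0.001,0,0,0,0.45,0,0,-0.001,0,0,0,0.54,0,0,-0.001,0,0,0,0.63,0,0,-0.001,0,0,0,0.72])

```text
t: 17.8
tool_pos: [0.5611, 0.1191, 0.1297]
orientation: [-3.06, -0.713, -0.001]
force: [0.7, 1.0, -1.3]
opening: 0.01
```

```bash
python3 - <<'E'
from h import *
s=read_state();c=read_camera('wrist');np.save('w13.npy',dict(c=c,s=s),allow_pickle=True)
print(s['t'],s['tool_pos'],s['force'],s['wrist_torque'],hd(s)[0],s['q'][5])
save('w13.png',c['frame'][150:250,260:380],6)
E
```

```text
17.8 [0.56106251 0.11908581 0.12971244] [ 0.70711796  1.03220071 -1.30732235] [ 0.17335516 -0.13877518  0.12443848] 26.243272784680247 1.2324138382076988
```

View pics/w13.png

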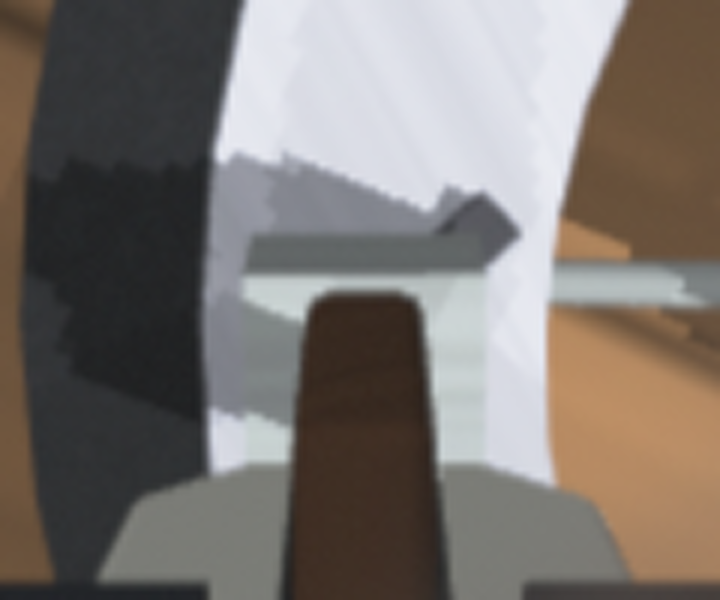

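```bash
python3 - <<'E'
from tab import *
n=np.array([.5608,.119,.058])
d=np.load('w13.npy',allow_pickle=True).item()
print(tabh(d['c'],d['s'],(260+503/6,150+213/6),n), hd(d['s'])[0])
E
```

```text
(np.float64(-22.825289678945786), np.float64(22.70765870337809)) 26.243272784680247
```

jog_arm(motion=[0,0,0,0,0,0,0.09,0,0,0,0,0,0,0.18,0,0,0,0,0,0,0.27,0,0,0,0,0,0,0.36,0,0,0,0,0,0,0.43,0,0,0,0,0,0,0.44,0,0,0,0,0,0,0.44])

```text
t: 18.55
tool_pos: [0.5611, 0.1192, 0.1298]
orientation: [-3.119, 0.37, -0.001]
force: [2.5, 2.6, -2.3]
opening: 0.0097
```

```bash
python3 - <<'E'
from h import *
s=read_state();c=read_camera('wrist');np.save('w14.npy',dict(c=c,s=s),allow_pickle=True)
print(s['t'],s['tool_pos'],s['force'],s['wrist_torque'],hd(s)[0],s['q'][5])
save('w14.png',c['frame'][150:250,260:380],6)
E
```

```text
18.55 [0.56107876 0.11924381 0.12977272] [ 2.45329151  2.55966343 -2.32782001] [ 0.47444648 -0.17660016  0.05507233] -13.53831120338372 1.9267881421941424
```

View pics/w14.png

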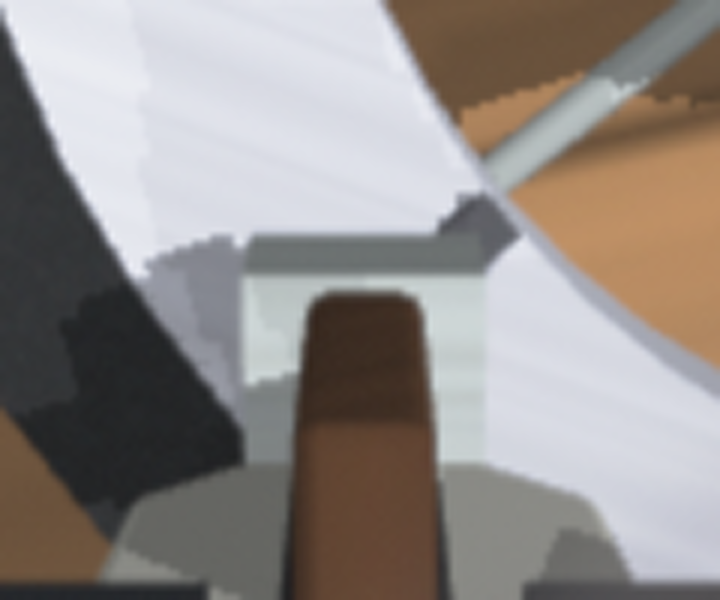

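Tab 2 is at about -62.6° from 116°, so roughly 178°, pointing along the spoke to the hub. Relieve, lift and look.

jog_arm(motion=[0,0,0,0,0,0,-0.06,0,0,0,-0.01,0,0,-0.06,0,0,0,-0.03,0,0,-0.06,0,0,0,-0.06,0,0,-0.06,0,0,0,-0.095,0,0,-0.06,0,-0.05,0,-0.095,0,0,-0.03,0,-0.1,0,-0.095,0,0,0,0,-0.1,0,-0.095,0,0,0])

```text
t: 19.4
tool_pos: [0.5108, 0.1315, 0.1787]
orientation: [-3.119, 0.372, -0.001]
force: [1.1, 0.0, -0.7]
opening: 0.0098
```

```bash
python3 - <<'E'
from h import *
s=read_state();c=read_camera('wrist');np.save('w15.npy',dict(c=c,s=s),allow_pickle=True)
print(s['t'],s['tool_pos'],s['force'],s['wrist_torque'],hd(s)[0],s['opening'])
save('w15.png',c['frame'])
T=wfc(c,s)
p=proj(c,T,[.5608,.119,.074]);x,y=np.round(p).astype(int);print('n2',p,x-35,y-30);save('w15n2.png',c['frame'][y-30:y+30,x-35:x+35],8)
a=read_camera('side');save('s15.png',a['frame'][160:275,205:365],5)
E
```

```text
19.4 [0.51077622 0.13153149 0.17865059] [ 1.05163667  0.03316348 -0.72062423] [-0.01380718  0.11479976  0.005389  ] -13.618273376288256 0.009792885494415152
n2 [320.22113067 130.61789521] 285 101
```

View pics/w15.png

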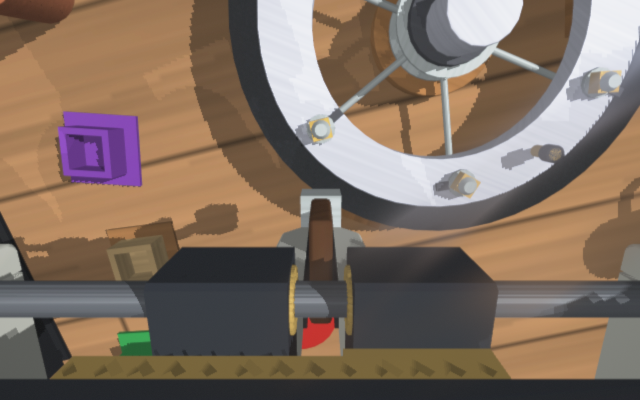

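View pics/w15n2.png

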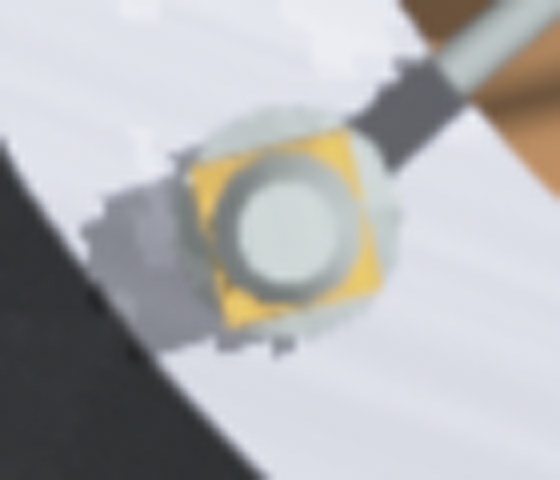

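View pics/s15.png

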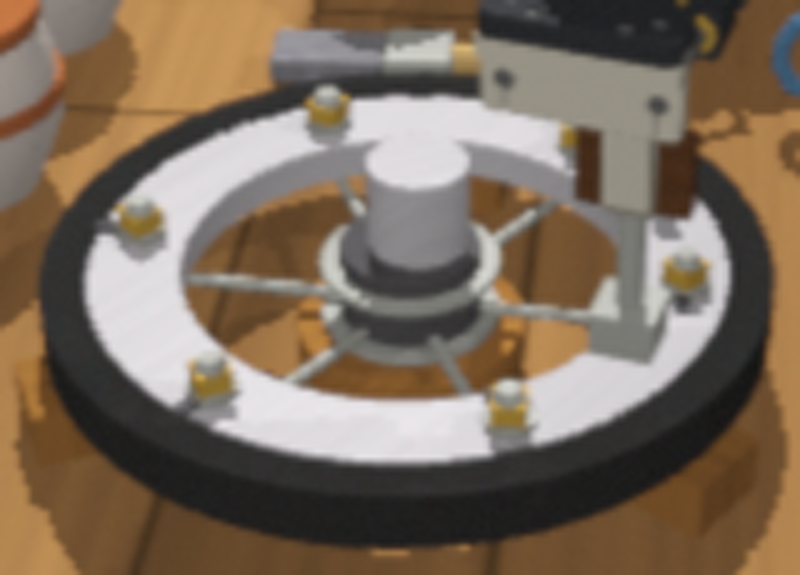

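```bash
python3 - <<'E'
from tab import *
d=np.load('w15.npy',allow_pickle=True).item();c,s=d['c'],d['s'];T=wfc(c,s)
f=lambda x,y,z:onz(c,T,285+(x+.5)/8-.5,101+(y+.5)/8-.5,z)
n2=f(288,232,.074);v=f(438,82,.058)-f(370,145,.058);w=f(438,82,.058)-n2
print(n2,np.degrees(np.arctan2(v[1],v[0])),np.degrees(np.arctan2(w[1],w[0])))
print(plan(read_state(),[.421,.340,.175],-5.9))
E
```

```text
[0.56152559 0.1185498  0.074     ] -61.3070280919841 -60.85570792622886
[-0.2765, -0.3635, 0.0072, -0.0006, -0.0017, -0.0846]
```

Tab 2 now heads about -61°, which is 177° turned (allowed 164–196°). Tab 1 is at about 88°. Returning to the box with a look first.

jog_arm(motion=[0,-0.276,-0.363,0.007,-0.001,-0.002,-0.08,0,-0.276,-0.363,0.007,-0.001,-0.002,-0.085,0,-0.276,-0.363,0.007,-0.001,-0.002,-0.085,0,-0.276,-0.363,0.007,-0.001,-0.002,-0.085,0,-0.276,-0.363,0.007,-0.001,-0.002,-0.085,0,-0.276,-0.363,0.007,-0.001,-0.002,-0.085,0,-0.276,-0.363,0.007,-0.001,-0.002,-0.085])

```text
t: 20.2
tool_pos: [0.4218, 0.3401, 0.1754]
orientation: [3.137, -0.158, 0.0]
force: [-0.1, -0.6, -1.0]
opening: 0.01
```

```bash
python3 - <<'E'
from h import *
s=read_state();c=read_camera('wrist');np.save('w16.npy',dict(c=c,s=s),allow_pickle=True)
print(s['t'],s['tool_pos'],hd(s)[0],s['dq'].round(3),s['opening'])
T=wfc(c,s)
p=proj(c,T,[.4708,.335,.030]);x,y=np.round(p).astype(int);print(p,x-50,y-40);save('w16c.png',c['frame'][y-40:y+40,x-50:x+50],7)
E
```

```text
20.2 [0.42176285 0.34006775 0.17543212] -5.760865247813816 [-0.034 -0.009  0.014 -0.003 -0.002 -0.   ] 0.010017310337353907
[319.73907218 130.27739882] 270 90
```

View pics/w16c.png

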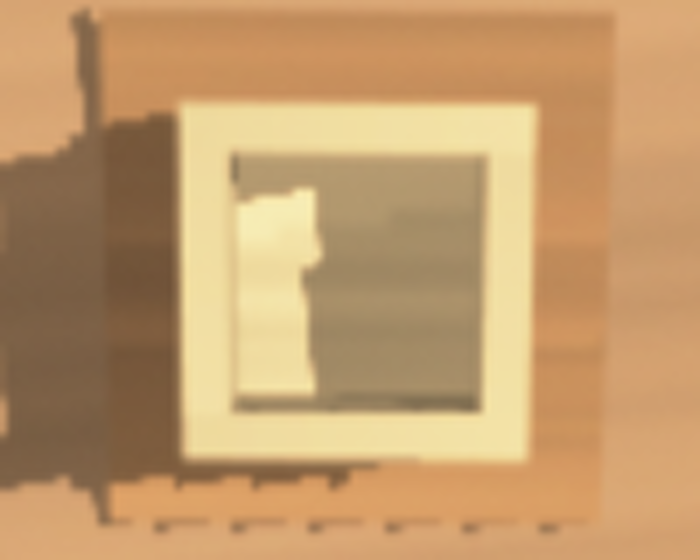

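```bash
python3 - <<'E'
from h import *
s=read_state();print(plan(s,[.4711,.3346,.125],-5.9),plan(s,[.4711,.3346,.11],-5.9))
E
```

```text
[0.0986, -0.0007, 0.1006, 0.0006, 0.0, 0.0006] [0.0986, -0.0007, 0.1306, 0.0006, 0.0, 0.0006]
```

jog_arm(motion=[0,0.06,-0.001,0,0.001,0,0,0,0.099,-0.001,0.03,0.001,0,0,0,0.099,-0.001,0.08,0.001,0,0,0,0.099,-0.001,0.1,0.001,0,0,0,0.099,-0.001,0.1,0.001,0,0,0,0.099,-0.001,0.1,0.001,0,0])

```text
t: 20.85
tool_pos: [0.4716, 0.3343, 0.1259]
orientation: [-3.137, 0.161, -0.0]
force: [0.4, -1.2, -1.5]
opening: 0.0099
```

```bash
python3 - <<'E'
from h import *
s=read_state();c=read_camera('wrist');save('w17.png',c['frame'][150:250,260:380],6)
print(s['t'],s['tool_pos'],hd(s)[0],s['force'],plan(s,[.4711,.3346,.082],-5.9))
c=read_camera('top');save('t17.png',c['frame'][170:260,140:240],6)
E
```

```text
20.85 [0.47159137 0.33426874 0.12589841] -5.882737732646266 [ 0.39304359 -1.17433401 -1.49636376] [-0.001, -0.0005, 0.0878, -0.0004, -0.0, 0.0002]
```

View pics/w17.png

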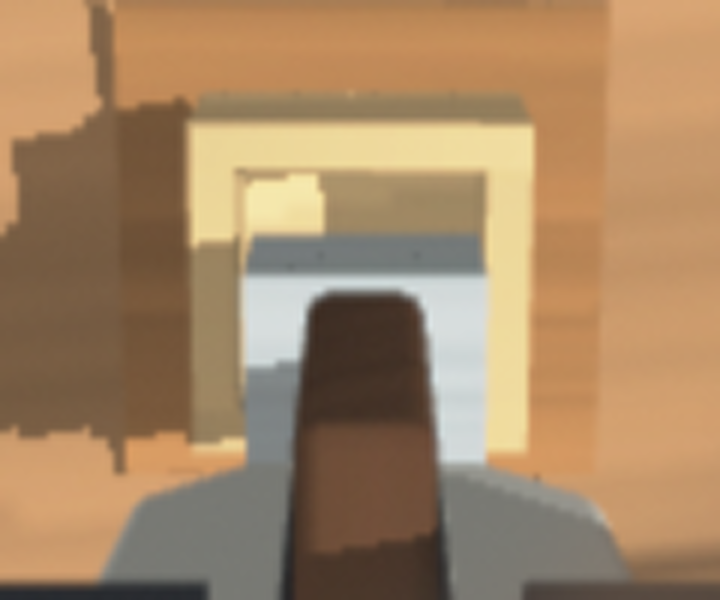

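Nearly centred over the wooden box: block at column 366, box at 360, about 0.6 mm apart. Descending with a small correction.

jog_arm(motion=[0,-0.001,-0.001,0.03,0,0,0,0,-0.001,-0.001,0.05,0,0,0,0,-0.001,-0.001,0.07,0,0,0,0,-0.001,-0.001,0.088,0,0,0,0,-0.001,-0.001,0.088,0,0,0])

```text
t: 21.45
tool_pos: [0.4703, 0.3349, 0.0805]
orientation: [3.137, -0.16, -0.002]
force: [-0.6, 0.5, -2.0]
opening: 0.01
```

jog_arm(motion=[0,0,0,0.003,0,0,0,0,0,0,0.006,0,0,0,0,0,0,0.008,0,0,0])

```text
t: 21.75
tool_pos: [0.4705, 0.335, 0.0767]
orientation: [-3.137, 0.16, 0.001]
force: [-0.8, 0.3, -1.2]
opening: 0.0095
```

jog_arm(motion=[0,0,0,0.002,0,0,0,0,0,0,0.004,0,0,0,0,0,0,0.005,0,0,0,0,0,0,0.005,0,0,0])

```text
t: 22.15
tool_pos: [0.4704, 0.335, 0.0742]
orientation: [3.137, -0.16, -0.001]
force: [-0.9, 0.7, -2.2]
opening: 0.0096
```

jog_arm(motion=[0,0,0,0.001,0,0,0,0,0,0,0.002,0,0,0])

```text
t: 22.35
tool_pos: [0.4706, 0.3351, 0.0741]
orientation: [-3.137, 0.16, 0.001]
force: [-3.4, -2.6, 9.8]
opening: 0.0098
```

Floor contact (about +10 N up) at the same height as at the grasp. Releasing.

jog_arm(motion=[0.3,0,0,0,0,0,0,0.5,0,0,0,0,0,0,0.5,0,0,0,0,0,0,0.5,0,0,0,0,0,0,0.5,0,0,0,0,0,0,0.5,0,0,0,0,0,0,0.5,0,0,0,0,0,0])

```text
t: 23.05
tool_pos: [0.4706, 0.3351, 0.074]
orientation: [-3.137, 0.16, 0.001]
force: [-0.3, 0.2, 0.1]
opening: 0.0467
```

```bash
python3 - <<'E'
from h import *
s=read_state();c=read_camera('wrist');save('w18.png',c['frame'][150:350,200:440],3)
print(s['t'],s['tool_pos'],s['force'],s['opening'])
E
```

```text
23.05 [0.47057985 0.33508687 0.07401989] [-0.2598748   0.19768596  0.0744996 ] 0.04668796541772637
```

View pics/w18.png

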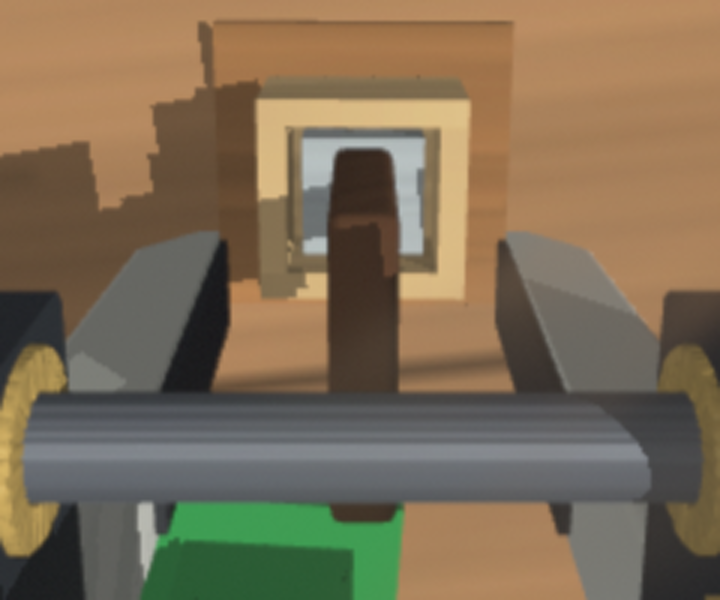

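Key stands centred in the wooden box, fingers clear on both sides. Lifting straight up.

jog_arm(motion=[0.5,0,0,-0.03,0,0,0,0.5,0,0,-0.08,0,0,0,0.5,0,0,-0.16,0,0,0,0.5,0,0,-0.22,0,0,0,0.5,-0.1,0,-0.24,0,0,0,0.5,-0.15,0,-0.24,0,0,0,0.5,-0.15,0,-0.24,0,0,0,0.5,-0.15,0,-0.24,0,0,0])

```text
t: 23.9
tool_pos: [0.3963, 0.343, 0.1953]
orientation: [-3.137, 0.158, -0.002]
force: [-0.2, 0.6, -0.4]
opening: 0.0467
```

```bash
python3 - <<'E'
from h import *
s=read_state();c=read_camera('wrist');save('w19.png',c['frame'][60:260,220:420],3)
np.save('w19.npy',dict(c=c,s=s),allow_pickle=True)
print(s['t'],s['tool_pos'],s['force'],s['opening'])
c=read_camera('top');save('t19.png',c['frame'])
c=read_camera('side');save('s19.png',c['frame'])
E
```

```text
23.9 [0.3963065  0.34301217 0.1953139 ] [-0.23802173  0.62020782 -0.38367156] 0.04671259895727339
```

View pics/w19.png

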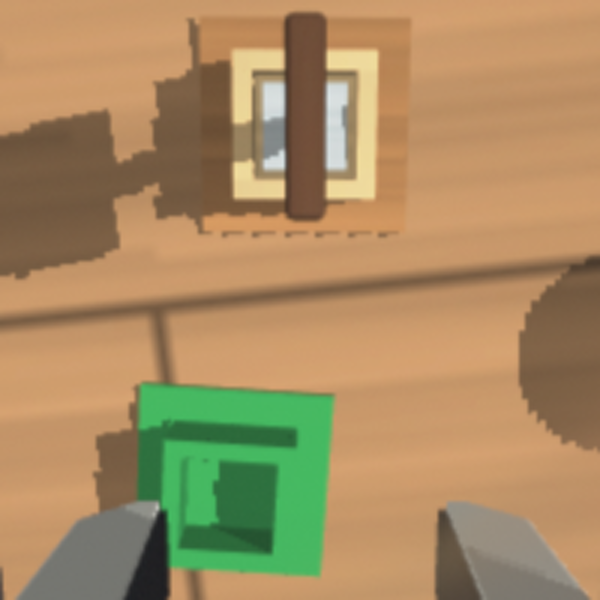

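View pics/t19.png

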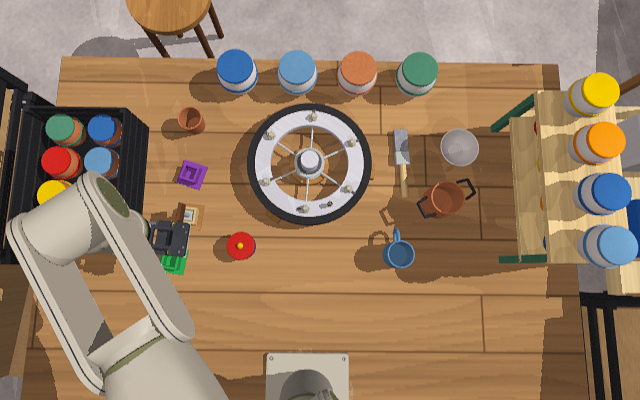

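View pics/s19.png

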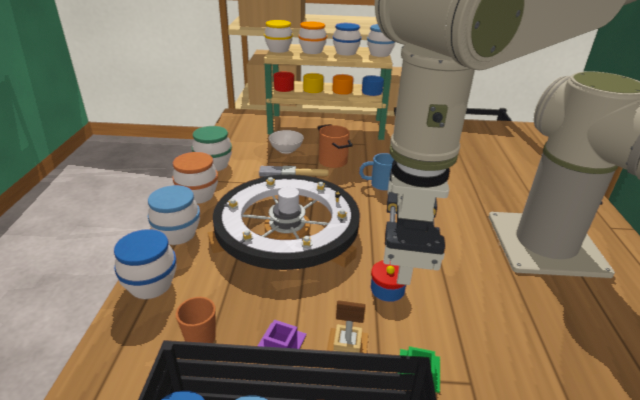

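```bash
python3 - <<'E'
from h import *
im=cv2.imread('pics/t19.png')[:,:,::-1];save('t19w.png',im[95:230,240:380],4.4)
E
```

```text
(no output)
```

View pics/t19w.png

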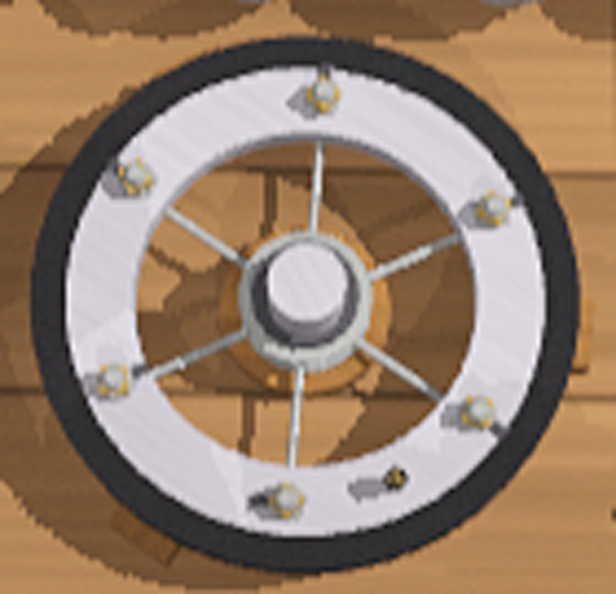

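The top view shows tab 1 pointing left along the rim at (260,500) and tab 2 pointing along its spoke to the hub at (140,372). The key is in its box and the bystanders are in place, so I'm handing in.

```bash
python3 -c "
from plant import close_job
print(close_job())"
```

```text
the job is handed in; nothing more can be done
None
```

I tightened both loose nipples, stood the key back upright in its wooden box, and handed the job in at about 24 s (limit 72 s). `close_job()` gave no verdict, so what follows are my own measurements.

| Check | Measured | Allowed |
|---|---|---|
| First tab turned clockwise | 88–90° (about 1.55 rad), pointing along the rim | 1.291–1.851 rad |
| Second tab turned clockwise | 177–179° (about 3.1 rad), pointing to the hub | 2.862–3.422 rad |

- **Forces:** no reading on the wheel passed about 4 N. Setting the key down on its box floor read about 10 N.
- **Key in its box:** the pictures after release show it upright and roughly centred, with the gripper clear.
- **Other goods:** the top and side views show nothing else shifted.

**Where measurements disagreed:**
- The fixed cameras placed things up to about 6 mm differently from the wrist camera, so I used the wrist camera throughout.
- The second tab's starting direction read 113° directly but 116° from the wheel's geometry. I used 116°; from 113° the turn would be about 174–176°, still within limits.

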